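# Empty the bench into the safety-lidded waste canister and the wash tray

### The arm

A 6-joint arm with a two-finger parallel gripper is mounted at the origin on the work surface. World frame = base frame: x ahead of the robot, y to its left, z up, the work surface at z = 0. Lengths are in m, angles in rad, forces in N, time in s.
With the tool pointing down it reaches from about 0.325 to 0.925 m from the base axis. Payload 3.1 kg.
Tool frame: the origin (TCP) lies midway between the tips of the shut fingers; the grasp point (between the pads) lies 19 mm behind it; y points along the fingers, z is the direction in which the jaws open and shut, and the axes are right-handed (so a half turn about y gives the same grasp; the last joint's range is limited). The gripper opens to 85 mm and grips with 20 to 120 N. Pads are 22 mm wide; open, the fingers measure 114 mm over their backs; the gripper's body (76 mm by 85 mm) begins 54 mm behind the grasp point. The pads swing forward as they close: fully open they stand 13 mm farther back than shut.
Start: joints at [0.993, 0.217, 1.613, -0, 1.311, -0.112], TCP at [0.281, 0.558, 0.209] pointing down, gripper open.
Joint ranges: [-2.75, 2.75], [-0.78, 2.1], [0.31, 2.55], [-1.13, 4.27], [0.13, 2.63], [-2.58, 2.58]. Speed limits (rad/s): [2.79, 2.79, 3.14, 3.14, 3.14, 3.14].

### API

Orientations are given as a unit quaternion [w, x, y, z].
In Python, from station import r gives the robot as it stands.
- The arm moves only by the tool send_rows, never from a script. Its argument "motion" is a list of rows, each a list of 3 entries, a list of its own where there are three numbers: the shift along the world's x, y, z in cm, then the turn about the world's z in rad, then the opening, from 0 (shut) to 1 (fully open). In form: [[[x, y, z], spin, grip], ...]. A call has exactly 5 rows; each row is the pose to reach, as a shift and turn from the pose measured when the call began; what a row does not reach only later rows make up. A row lasts 1/8 s, in which the tool goes at most 62.5 mm and 10.7 degrees, less where a joint would pass 70% of its speed; a pose out of reach is approached as far as the arm can. A call with a gripper value outside its range is refused whole. The fingers move at their own pace and stop on an object; the grip force is fixed at half the most. Time passes only in rows, so rows that repeat a pose let the fingers close, or fill a call up. It gives the time, the measured TCP pose, the force and the opening at its end, in the units of the state.
- r.get_state(): the state, without advancing time (a new reading comes with each control period).
- r.grab_frame(name): name is "side" or "top"; returns (picture, depth): 400x640x3 uint8, blue, green, red; 400x640 float32, m along the optical axis (not along the pixel's ray), 0 where there is no reading.
- r.get_calibration(name): a dict with "camera_matrix" (3x3 intrinsics, pixels), "D" ([k1, k2, p1, p2, k3] as OpenCV has them; the pictures are not rectified), "R" (3x3) and "t" (3): a world point X has camera coordinates R X + t. Camera axes: x right, y down, z forward; pixel columns grow to the right and rows downward; lengths in m; the calibration is good to about 2 mm. A picture is of the moment at which its call begins. get_calibration takes no time and is no camera call.
- r.close_job(): hands the job in, once; it reports no verdict.
The state is a dict: "clock": time; "joint_positions": joint angles; "joint_velocities": joint speeds; "joint_efforts": joint torques, N m; "tool_pos": TCP position; "tcp_rot": TCP orientation; "ft_force": force on the tool from outside, world axes, zero at the start; "ft_torque": the same for the moment, N m; "gripper_width": finger opening in m.
Only numpy, scipy, OpenCV 4.12 (cv2) and the standard library are available. Lean on these libraries where they do the work, as an engineer would, in place of code of your own. Each camera call takes 0.05 s, during which the arm holds its last target.

### The job

Clear up after the water tests: push the waste canister's sprung lid down and twist it counterclockwise to free it, lift it off and set it aside, then put every used amber vial in the canister and every steel scoop in the wash tray. When all the vials are in, put the lid back, push it down and twist it clockwise until it is caught under both claws again. Leave the jars, the flask and the meter where they are.

Things in the scene. Friction and masses are not known exactly. Their poses are not given: they have to be found in the camera images.
- canister: round metal waste canister fixed to the bench, 140 mm across, 90 mm high, 132 mm across inside, floor 6 mm thick. Origin: centre of its underside, z up. Two steel claws at its +x and -x sides hold the lid's ears down. Opening: press the lid 5 to 7 mm down, turn it 40 to 60 degrees counterclockwise (seen from above) while pressed, lift straight up.
- mouth (a point): centre of the canister's mouth, 106 mm above the bench: top of the white sprung ring with the lid off; its opening is 108 mm across. Closing: set the lid on the ring, ears 40 to 60 degrees counterclockwise of the claws, press it 11 to 13 mm below that resting height, turn it clockwise until the ears meet the stops, let it rise.
- claw0 (a point): top of the claw at the canister's +x side, 112 mm above the bench. The claw is 44 mm wide, spans 67 to 90 mm from the axis; underside 106 mm above the bench. A solid stop closes its clockwise end; a tooth 4 mm deep hangs at its counterclockwise end (seen from above), so an ear that has risen behind the tooth is caught.
- claw1 (a point): top of the like claw at the canister's -x side (claw0 turned by half a turn about the axis)
- lid: canister's lid: steel disc 128 mm across, 6 mm thick, two ears 24 mm wide at its +x and -x out to 80 mm from the axis; under it a white tapered plug 8 mm deep (92 to 103 mm across) that centres it. 0.26 to 0.35 kg. Origin: centre of the plug's underside, z up; disc's top at 14 mm. Locked: origin 92 mm above the canister's, x along canister's x either way, within 0.06 rad.
- lid_grip (a point): middle of the top of the lid's grip bar, 50 mm above the lid's origin. The bar stands on the disc along the lid's x, from ear to ear: 80 mm long, 16 mm thick, 36 mm high. Set down on the bench the lid stands flat on its plug.
- seal_ring (a joint): sprung ring under the lid, m, grows downwards: 0 lid locked; over 0.004 pressed clear of the teeth; 0.008 end of travel; -0.006 fully up (lid off, or resting free with its origin 98 mm above the canister's). It pushes up with 9 N at 0, 13 N at 0.008, so a hand needs 6 to 10 N. Slippery: the lid turns easily.
- tray: grey open wash tray fixed to the bench, 240 mm (its x) by 180 mm (its y), 50 mm high, walls and floor 4 mm. Origin at the centre of its underside, z up
- vial0: used sample vial lying on the bench: square amber bottle 26 x 26 mm, 50 mm long, with a round black cap 22 mm across and 18 mm long on its end; 68 mm long in all, 35 to 70 g. Origin in its middle, 13 mm above the bench as it lies; x along its length to the cap (square part from -34 to 16 mm). May lie on any side. May be absent
- vial1: used sample vial lying on the bench: square amber bottle 26 x 26 mm, 50 mm long, with a round black cap 22 mm across and 18 mm long on its end; 68 mm long in all, 35 to 70 g. Origin in its middle, 13 mm above the bench as it lies; x along its length to the cap (square part from -34 to 16 mm). May lie on any side. May be absent
- vial2: used sample vial lying on the bench: square amber bottle 26 x 26 mm, 50 mm long, with a round black cap 22 mm across and 18 mm long on its end; 68 mm long in all, 35 to 70 g. Origin in its middle, 13 mm above the bench as it lies; x along its length to the cap (square part from -34 to 16 mm). May lie on any side. May be absent
- scoop0: steel scoop lying on the bench: straight handle 16 mm wide, 18 mm high, 84 mm long, ending in an open box-shaped bowl 40 x 36 x 18 mm; 124 mm long in all, 42 to 84 g. Origin on the underside below the handle, 54 mm from its free end and 30 mm from the bowl; x along the handle to the bowl, z up. May be absent
- scoop1: steel scoop lying on the bench: straight handle 16 mm wide, 18 mm high, 84 mm long, ending in an open box-shaped bowl 40 x 36 x 18 mm; 124 mm long in all, 42 to 84 g. Origin on the underside below the handle, 54 mm from its free end and 30 mm from the bowl; x along the handle to the bowl, z up. May be absent
- scoop2: steel scoop lying on the bench: straight handle 16 mm wide, 18 mm high, 84 mm long, ending in an open box-shaped bowl 40 x 36 x 18 mm; 124 mm long in all, 42 to 84 g. Origin on the underside below the handle, 54 mm from its free end and 30 mm from the bowl; x along the handle to the bowl, z up. May be absent
- jar_a: bystander: full amber jar, 72 mm across, 130 mm high, standing; origin at its foot
- jar_b: bystander: full amber jar, 72 mm across, 130 mm high, standing; origin at its foot
- flask: bystander: conical glass flask, 80 mm across at the foot, 115 mm high; origin at its foot
- meter: bystander: grey bench meter 90 x 170 x 30 mm; origin at the centre of its underside
Things that resemble listed ones, but are neither listed nor needed, are in the scene too. Leave any brown or purple look-alike of the scoop2 alone.

How it is judged:
By the outcome, as a careful person would: the job done as asked, in the order asked, and still so for the second after the job is handed in, with the robot touching nothing.
Of vial0, vial1, vial2 only 2 to 3 are there at a start; the rules pass over those that are not, and their reading is None.
Of scoop0, scoop1, scoop2 only 2 to 3 are there at a start; the rules pass over those that are not, and their reading is None.
At some moment in a run one of vial0, vial1, vial2, scoop0, scoop1, scoop2 may be knocked a few centimetres aside while the robot is not near it.
Once in a run the grip may slacken for a moment while it holds something.
It also fails if it takes over 210 s, if anything falls off the work surface, if the arm or the gripper's body presses on something with over 40 N, if the wrist force passes 120 N, or if a joint passes its speed limit or range.

## Working session

There is one attempt and no reset: what is moved stays moved. The work goes in short steps, Python scripts to look and compute and a tool call to move; the robot and the scene stay as the last step left them, time stands still between calls to the robot, and variables do not carry over. Pictures are saved under pics/ and viewed, and the job is handed in when it is done.

Besides the shell and the picture viewer there is one more tool, called as a command line: name --argument value ..., lists and objects as JSON in quotes. send_rows: Moves the arm, as the interface text tells. Its arguments: {"type":"object","properties":{"motion":{"type":"array"}},"required":["motion"]}

```bash
ls; mkdir -p pics
python3 - <<'E'
from station import r
import cv2,numpy as np
s=r.get_state();print(s)
for n in("top","side"):
    im,d=r.grab_frame(n);cv2.imwrite(f"pics/{n}0.png",im);np.savez(f"pics/{n}0.npz",im=im,d=d);c=r.get_calibration(n);print(n,c)
E
```

```text
pics
{'clock': 0.0, 'joint_positions': array([ 9.92779301e-01,  2.17785700e-01,  1.61495533e+00,  2.14424792e-05,
        1.31130792e+00, -1.12177511e-01]), 'joint_velocities': array([ 0.00093617,  0.00054818, -0.00029997, -0.00019194,  0.00040063,
        0.00090996]), 'joint_efforts': array([ 2.63318443e-04, -3.96837866e+01, -3.03859949e+01,  2.42373545e-06,
        9.69483226e-03,  1.58219112e-06]), 'tool_pos': array([0.2802074 , 0.55767538, 0.20723772]), 'tcp_rot': array([-0.68719678,  0.68882628, -0.16351643,  0.16291508]), 'ft_force': array([-0.11203601,  0.09880539, -0.45491875]), 'ft_torque': array([-0.033675  , -0.01998341, -0.03258815]), 'gripper_width': 0.08510852991841389}
top {'camera_matrix': array([[430.98472861,   0.        , 322.69882797],
       [  0.        , 430.98472861, 198.0641373 ],
       [  0.        ,   0.        ,   1.        ]]), 'D': array([0.00409446, 0.        , 0.        , 0.        , 0.        ]), 'R': array([[-0.00869254, -0.99982907, -0.01631792],
       [-0.99857324,  0.00953912, -0.05254036],
       [ 0.05268704,  0.01583792, -0.99848547]]), 't': array([-0.00578318,  0.47833379,  1.13936179])}
side {'camera_matrix': array([[450.66064084,   0.        , 313.38736452],
       [  0.        , 450.66064084, 201.87200019],
       [  0.        ,   0.        ,   1.        ]]), 'D': array([-0.11977287,  0.        ,  0.        ,  0.        ,  0.        ]), 'R': array([[ 0.8137398 , -0.58120562, -0.00525004],
       [-0.37997501, -0.5251204 , -0.76149035],
       [ 0.43982557,  0.62164989, -0.64815498]]), 't': array([-0.3946087 ,  0.26312027,  1.25356878])}
```

View pics/top0.png

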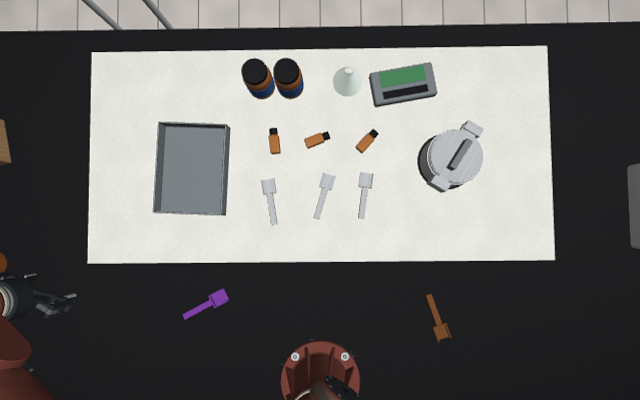

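View pics/side0.png

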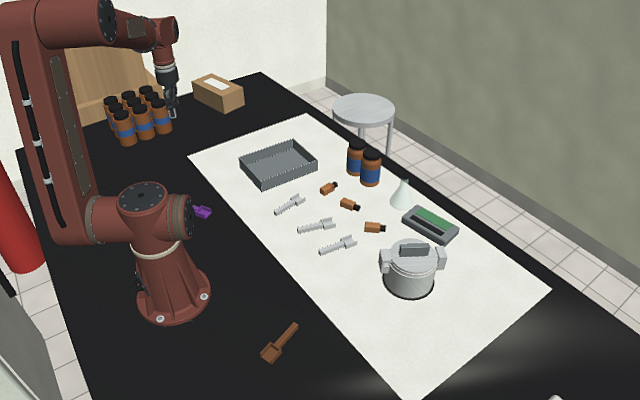

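```bash
cat > h.py <<'E'
import numpy as np,cv2
from station import r
C={n:r.get_calibration(n) for n in("top","side")}
def ray(n,uv):
    c=C[n];p=cv2.undistortPoints(np.array(uv,float).reshape(-1,1,2),c["camera_matrix"],c["D"]).reshape(-1,2)
    d=np.c_[p,np.ones(len(p))]@c["R"];o=-c["R"].T@c["t"];return o,d
def plane(n,uv,z):
    o,d=ray(n,uv);return o+d*((z-o[2])/d[:,2])[:,None]
def cloud(n,d):
    v,u=np.mgrid[0:400,0:640];o,dr=ray(n,np.c_[u.ravel(),v.ravel()])
    return (o+dr*d.ravel()[:,None]).reshape(400,640,3)
def proj(n,X):
    c=C[n];return cv2.projectPoints(np.array(X,float).reshape(-1,3),cv2.Rodrigues(c["R"])[0],c["t"],c["camera_matrix"],c["D"])[0].reshape(-1,2)
def snap(name):
    out={}
    for n in("top","side"):
        im,d=r.grab_frame(n);cv2.imwrite(f"pics/{n}{name}.png",im);np.savez(f"pics/{n}{name}.npz",im=im,d=d);out[n]=(im,d)
    return out
def load(n,name):
    f=np.load(f"pics/{n}{name}.npz");return f["im"],f["d"]
def crop(n,name,x0,y0,x1,y1,k=6,out=None):
    im=cv2.imread(f"pics/{n}{name}.png")[y0:y1,x0:x1];cv2.imwrite(out or f"pics/crop_{n}{name}_{x0}.png",cv2.resize(im,None,fx=k,fy=k,interpolation=cv2.INTER_CUBIC))
def yaw():
    q=np.array(r.get_state()["tcp_rot"]);from scipy.spatial.transform import Rotation as R
    M=R.from_quat([q[1],q[2],q[3],q[0]]).as_matrix();return M
E
python3 - <<'E'
from h import *
M=yaw();print(M.round(3))
im,d=load("top","0");P=cloud("top",d)
for uv in [(300,250),(520,100),(192,168),(460,155),(472,130),(440,183),(275,145)]:print(uv,P[uv[1],uv[0]].round(4))
hsv=cv2.cvtColor(im,cv2.COLOR_BGR2HSV)
m=((hsv[...,1]>150)&(hsv[...,0]<20)&(hsv[...,2]>60)).astype(np.uint8)
m[:120]=0;m[170:]=0
cs,_=cv2.findContours(m,0,2)
for c in cs:
    if cv2.contourArea(c)>40:print("amber",cv2.minAreaRect(c),plane("top",[cv2.minAreaRect(c)[0]],.026).round(4))
crop("top","0",400,110,500,200,8);crop("top","0",250,115,390,235,5)
E
```

```text
[[ 0.893 -0.001  0.449]
 [-0.449 -0.002  0.893]
 [-0.    -1.    -0.002]]
(300, 250) [0.34  0.052 0.004]
(520, 100) [ 0.7409 -0.5485 -0.003 ]
(192, 168) [0.5639 0.3443 0.0034]
(460, 155) [ 0.5706 -0.3388  0.1415]
(472, 130) [ 0.6363 -0.3785  0.112 ]
(440, 183) [ 0.507  -0.2976  0.1121]
(275, 145) [0.62   0.1153 0.0275]
amber ((364.7500305175781, 142.25001525878906), (8.485280990600586, 19.091880798339844), 45.0) [[ 0.6249 -0.1233  0.026 ]]
amber ((274.34613037109375, 143.26922607421875), (18.977313995361328, 8.806466102600098), 82.87498474121094) [[0.6249 0.1172 0.026 ]]
amber ((314.25860595703125, 139.8965606689453), (9.284767150878906, 18.012447357177734), 68.19859313964844) [[0.6328 0.0108 0.026 ]]
```

Run:
```python
from h import *
crop("side","0",250,170,470,310,3)
im,d=load("top","0");P=cloud("top",d)
Z=P[...,2]
out=np.clip(Z*255/0.16,0,255).astype(np.uint8)
cv2.imwrite("pics/z.png",cv2.resize(out[100:240,140:500],None,fx=2,fy=2,interpolation=0))
```

```text
(no output)
```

View pics/crop_top0_400.png

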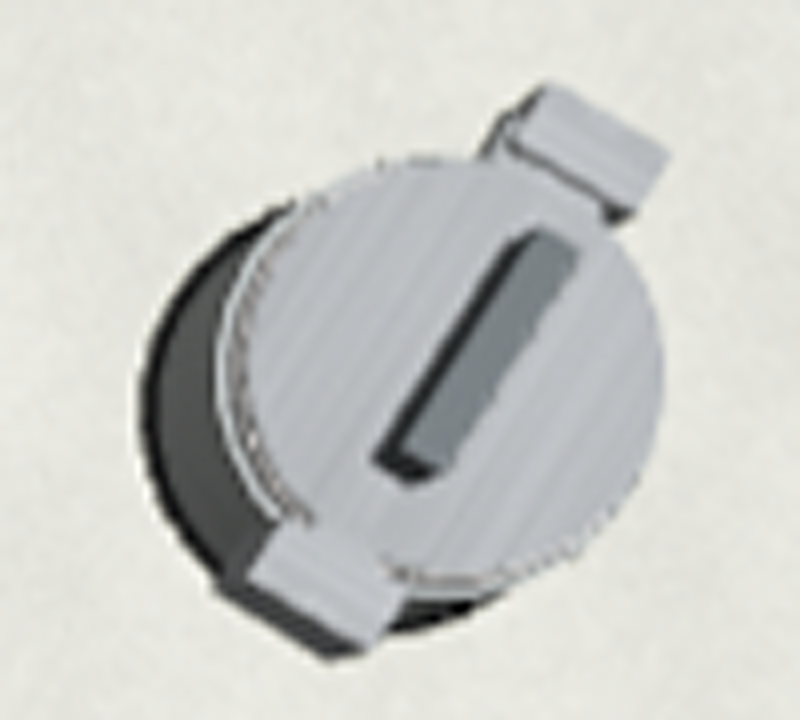

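View pics/crop_top0_250.png

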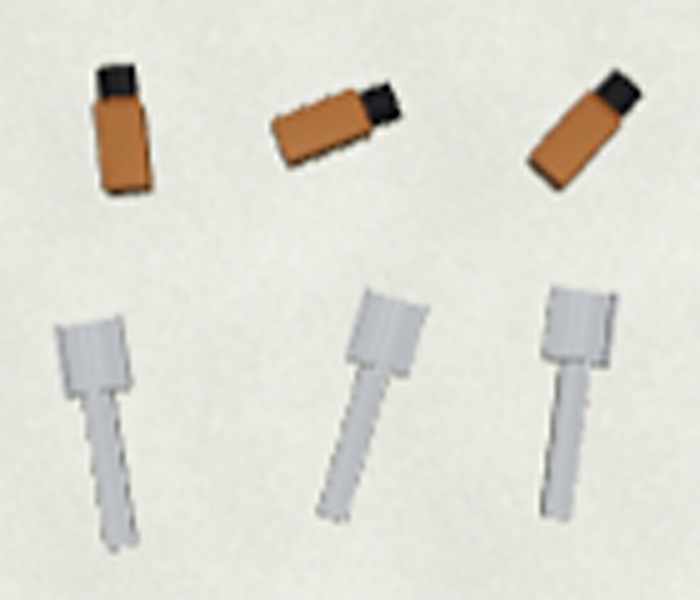

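View pics/crop_side0_250.png

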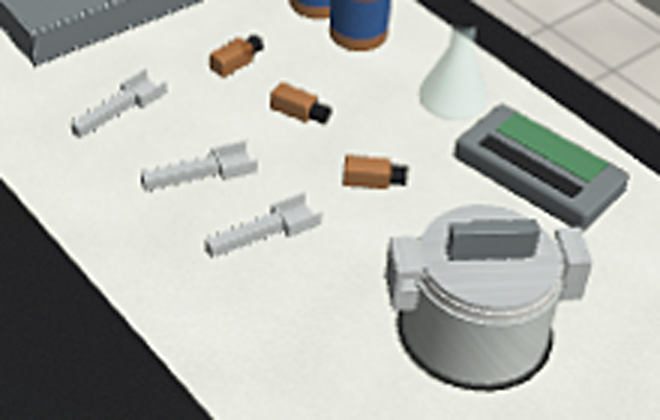

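View pics/z.png

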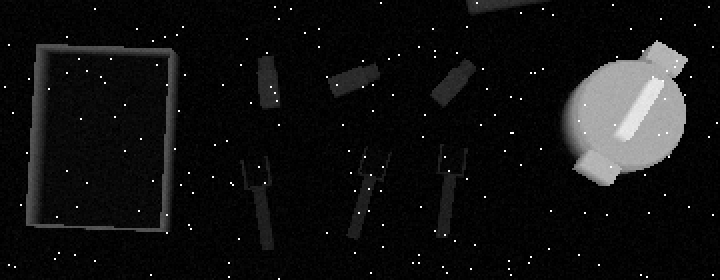

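```bash
cat > find.py <<'E'
from h import *
def rects(im,d,z0,z1,roi,amin=20,zp=None,extra=None):
    P=cloud("top",d);Z=cv2.medianBlur(P[...,2].astype(np.float32),3)
    m=((Z>z0)&(Z<z1)).astype(np.uint8)
    if extra is not None:m&=extra
    k=np.zeros_like(m);x0,y0,x1,y1=roi;k[y0:y1,x0:x1]=m[y0:y1,x0:x1]
    n,l,s,c=cv2.connectedComponentsWithStats(k)
    out=[]
    for i in range(1,n):
        if s[i,4]<amin:continue
        v,u=np.nonzero(l==i);X=plane("top",np.c_[u,v],zp)
        rc=cv2.minAreaRect((X[:,:2]*1000).astype(np.float32))
        mu=X[:,:2].mean(0);w,V=np.linalg.eigh(np.cov((X[:,:2]-mu).T))
        out.append((mu,V[:,1],rc,s[i,4]))
    return out
E
python3 - <<'E'
from find import *
im,d=load("top","0")
f=lambda t,L:[print(t,"mean",m.round(4),"ax",np.degrees(np.arctan2(v[1],v[0])).round(1),"rect",np.round(rc[0],1),np.round(rc[1],1),round(rc[2],1),a) for m,v,rc,a in L]
f("bar",rects(im,d,.13,.16,(400,100,500,200),zp=.142))
f("disc",rects(im,d,.100,.1085,(400,100,500,200),zp=.106))
f("claw",rects(im,d,.1098,.118,(400,100,500,200),zp=.112))
f("vial",rects(im,d,.015,.04,(240,120,390,165),zp=.026))
f("scoop",rects(im,d,.010,.04,(240,166,390,240),zp=.018))
f("tray",rects(im,d,.035,.07,(140,110,240,230),zp=.05))
hsv=cv2.cvtColor(im,cv2.COLOR_BGR2HSV)
g=(im.max(2)<212)
for (u,v) in [(300,200),(269,187),(271,210),(366,200)]:print(im[v,u])
E
```

```text
bar mean [ 0.573  -0.3384] ax 146.7 rect [ 573.2 -338.4] [17.7 82.2] 57.1 256
disc mean [ 0.5729 -0.3381] ax 62.1 rect [ 573. -339.] [128.4 131.2] 12.0 1853
claw mean [ 0.6402 -0.3825] ax 57.0 rect [ 640.1 -381.6] [44.5 24.2] 57.7 171
claw mean [ 0.5075 -0.2983] ax 57.6 rect [ 507.3 -298.3] [43.9 23.1] 58.0 169
vial mean [0.6306 0.1191] ax -174.4 rect [632.4 118.1] [26.7 67.3] 89.9 241
vial mean [ 0.6284 -0.1274] ax 137.0 rect [ 629.5 -128. ] [26.3 68. ] 44.6 241
vial mean [0.634  0.0059] ax 110.4 rect [634.7   4.1] [27.6 67.7] 20.5 243
scoop mean [ 0.4681 -0.005 ] ax 162.4 rect [466.   -4.8] [33.7 89.4] 74.1 216
scoop mean [ 0.4666 -0.1163] ax 171.7 rect [ 466.3 -116.8] [18.8 86.3] 82.9 205
scoop mean [0.4572 0.1276] ax -171.8 rect [457.7 133. ] [95.9 35.1] 1.7 230
tray mean [0.5731 0.3426] ax 167.1 rect [557.6 335. ] [183.8 239.9] 87.2 853
tray mean [0.4395 0.335 ] ax 89.5 rect [439.5 335. ] [33.9  2.6] 89.5 28
[227 234 233]
[203 200 196]
[196 193 189]
[189 191 188]
```

send_rows --motion '[[[1.5,-4.5,1],-0.163,1],[[3,-9,2],-0.326,1],[[4.5,-13.5,2],-0.489,1],[[6,-18,2],-0.652,1],[[7.5,-22.5,2],-0.815,1]]'

```text
clock: 0.72
tool_pos: [0.3552, 0.3311, 0.2269]
tcp_rot: [-0.565, 0.567, -0.424, 0.423]
ft_force: [-0.1, 0.5, -0.1]
gripper_width: 0.0857
```

send_rows --motion '[[[1.5,-4.5,0],-0.163,1],[[3,-9,0],-0.326,1],[[4.5,-13.5,0],-0.489,1],[[6,-18,0],-0.652,1],[[7.5,-22.5,0],-0.815,1]]'

```text
clock: 1.35
tool_pos: [0.4302, 0.1046, 0.2265]
tcp_rot: [0.349, -0.351, 0.615, -0.614]
ft_force: [0.8, -0.2, -0.3]
gripper_width: 0.0851
```

send_rows --motion '[[[1.5,-4.5,0],-0.163,1],[[3,-9,0],-0.326,1],[[4.5,-13.5,0],-0.489,1],[[6,-18,0],-0.652,1],[[7.5,-22.5,0],-0.815,1]]'

```text
clock: 1.98
tool_pos: [0.5051, -0.1218, 0.226]
tcp_rot: [0.075, -0.076, 0.704, -0.702]
ft_force: [0.7, 0.1, 0.9]
gripper_width: 0.0854
```

```bash
cat >> h.py <<'E'
def st(tx=None,ty=None,tz=None,jaw=None):
    ps=[];s=r.get_state();M=yaw();p=s["tool_pos"];a=np.arctan2(M[1,2],M[0,2])
    print("t",round(s["clock"],2),"p",p.round(4),"jaw",round(np.degrees(a),1),"f",s["ft_force"].round(1),"tq",s["ft_torque"].round(2),"w",round(s["gripper_width"],4),"j",s["joint_positions"].round(2),"down",M[:,1].round(3))
    if tx is not None:
        dj=0 if jaw is None else (np.radians(jaw)-a+np.pi)%(2*np.pi)-np.pi
        print("need cm",((np.array([tx,ty,tz])-p)*100).round(2),"spin",round(dj,3))
E
python3 -c "
from h import *
st(.5732,-.339,.22,-123)"
```

```text
t 1.98 p [ 0.5051 -0.1218  0.226 ] jaw -77.7 f [0.7 0.1 0.9] tq [ 0.01  0.04 -0.02] w 0.0854 j [-0.37 -0.02  1.84  0.    1.33  0.98] down [-0.001  0.003 -1.   ]
need cm [  6.81 -21.72  -0.6 ] spin -0.791
```

send_rows --motion '[[[1.7,-5.4,0],-0.165,1],[[3.4,-10.8,0],-0.33,1],[[5.1,-16.2,0],-0.49,1],[[6.8,-21.7,0],-0.65,1],[[6.8,-21.7,0],-0.79,1]]'

```text
clock: 2.6
tool_pos: [0.5727, -0.3428, 0.2241]
tcp_rot: [-0.204, 0.203, 0.678, -0.676]
ft_force: [-0.3, 0.5, 0.1]
gripper_width: 0.0852
```

```bash
python3 -c "
from h import *
st(.5732,-.339,.115,-123)
snap('1');crop('side','1',340,170,480,310,5);st(.5732,-.339,.115,-123)"
```

```text
t 2.6 p [ 0.5727 -0.3428  0.2241] jaw -123.5 f [-0.3  0.5  0.1] tq [ 0.03  0.03 -0.03] w 0.0852 j [-0.65  0.3   1.49  0.    1.36  1.51] down [-0.     0.003 -1.   ]
need cm [  0.05   0.38 -10.91] spin 0.008
t 2.7 p [ 0.5725 -0.3396  0.2245] jaw -123.0 f [-0.2  0.1 -0.6] tq [ 0.04 -0.    0.01] w 0.0854 j [-0.64  0.29  1.49  0.    1.36  1.5 ] down [-0.001  0.005 -1.   ]
need cm [  0.07   0.06 -10.95] spin 0.001
```

View pics/crop_side1_340.png

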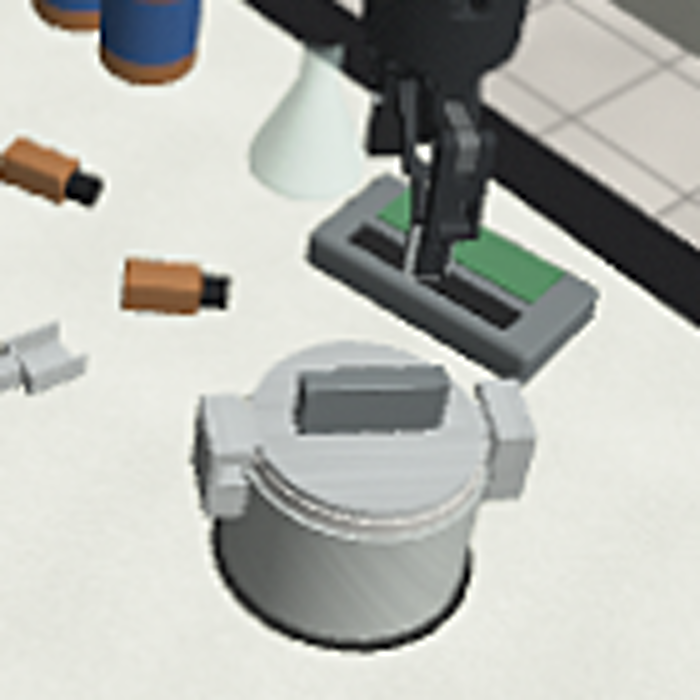

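send_rows --motion '[[[0.1,0,-4],0,1],[[0.1,0,-8],0,1],[[0.1,0,-10.5],0,1],[[0.1,0,-11.1],0,1],[[0.1,0,-11.1],0,1]]'

```text
clock: 3.32
tool_pos: [0.5736, -0.3392, 0.1139]
tcp_rot: [-0.201, 0.2, 0.68, -0.676]
ft_force: [0.3, -0.5, 0.6]
gripper_width: 0.0853
```

send_rows --motion '[[[0,0,0],0,0],[[0,0,0],0,0],[[0,0,0],0,0],[[0,0,0],0,0],[[0,0,0],0,0]]'

```text
clock: 3.95
tool_pos: [0.5737, -0.3397, 0.1147]
tcp_rot: [-0.201, 0.2, 0.679, -0.677]
ft_force: [-0.7, 0.2, 3.7]
gripper_width: 0.0136
```

```bash
python3 -c "
from h import *
st(.5732,-.339,.112,-123)"
```

```text
t 3.95 p [ 0.5737 -0.3397  0.1147] jaw -122.9 f [-0.7  0.2  3.7] tq [-0.06  0.27  0.04] w 0.0136 j [-0.64  0.39  1.58  0.    1.18  1.5 ] down [-0.     0.004 -1.   ]
need cm [-0.05  0.07 -0.27] spin -0.001
```

send_rows --motion '[[[0,0,-0.3],0,0],[[0,0,-0.6],0,0],[[0,0,-0.6],0,0],[[0,0,-0.6],0,0],[[0,0,-0.6],0,0]]'

```text
clock: 4.58
tool_pos: [0.5741, -0.3399, 0.1101]
tcp_rot: [-0.201, 0.2, 0.679, -0.677]
ft_force: [-2.0, 0.9, 6.7]
gripper_width: 0.0134
```

```bash
python3 -c "
from h import *
st(.5732,-.339,.112,-123)
snap('2');crop('side','2',340,170,480,310,5)"
```

```text
t 4.58 p [ 0.5741 -0.3399  0.1101] jaw -122.9 f [-2.   0.9  6.7] tq [ 0.18  0.33 -0.01] w 0.0134 j [-0.64  0.4   1.58  0.    1.17  1.5 ] down [ 0.001  0.004 -1.   ]
need cm [-0.09  0.09  0.19] spin -0.001
```

View pics/crop_side2_340.png

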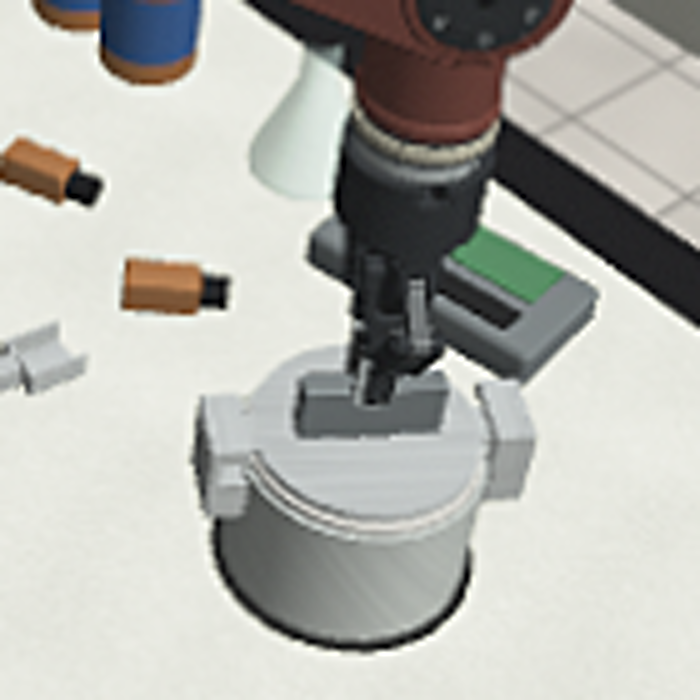

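send_rows --motion '[[[0,0,-0.2],0,0],[[0,0,-0.35],0,0],[[0,0,-0.35],0,0],[[0,0,-0.35],0,0],[[0,0,-0.35],0,0]]'

```text
clock: 5.3
tool_pos: [0.5747, -0.3402, 0.1084]
tcp_rot: [-0.2, 0.201, 0.679, -0.677]
ft_force: [-2.8, 1.4, 7.6]
gripper_width: 0.0134
```

```bash
python3 -c "
from h import *
st(.5732,-.339,.112,-123)
o=snap('3')
a=[np.median(cloud('top',load('top',k)[1])[158:170,470:478,2]) for k in ('0','2','3')];print(a)
for k in '123':
  im,d=load('side',k);P=cloud('side',d);print(np.median(P[256:262,395:420,2]))
"
```

```text
t 5.3 p [ 0.5747 -0.3402  0.1084] jaw -122.9 f [-2.8  1.4  7.6] tq [ 0.22  0.41 -0.04] w 0.0134 j [-0.64  0.4   1.58  0.    1.16  1.5 ] down [ 0.002  0.003 -1.   ]
need cm [-0.15  0.12  0.36] spin -0.001
[np.float64(0.10704725688735817), np.float64(0.5230968832594984), np.float64(0.5218830820916199)]
0.10698163305011138
0.10323747437694786
0.10111483361331203
```

send_rows --motion '[[[-0.05,0.05,-0.2],0.15,0],[[-0.05,0.05,-0.2],0.3,0],[[-0.05,0.05,-0.2],0.45,0],[[-0.05,0.05,-0.2],0.6,0],[[-0.05,0.05,-0.2],0.75,0]]'

```text
clock: 6.02
tool_pos: [0.5752, -0.3418, 0.1087]
tcp_rot: [-0.064, 0.063, -0.704, 0.705]
ft_force: [-1.5, -2.6, 6.9]
gripper_width: 0.0133
```

```bash
python3 -c "
from h import *
st(.5737,-.3397,.1084,-73)
o=snap('4')
crop('side','4',340,170,480,310,5)
im,d=load('side','4');P=cloud('side',d);print(np.median(P[256:262,395:420,2]))
"
```

```text
t 6.03 p [ 0.5752 -0.3418  0.1087] jaw -79.7 f [-1.5 -2.6  6.9] tq [-0.28  0.32 -0.15] w 0.0133 j [-0.64  0.4   1.58  0.    1.16  0.75] down [ 0.002 -0.001 -1.   ]
need cm [-0.15  0.21 -0.03] spin 0.117
0.10263790794771466
```

View pics/crop_side4_340.png

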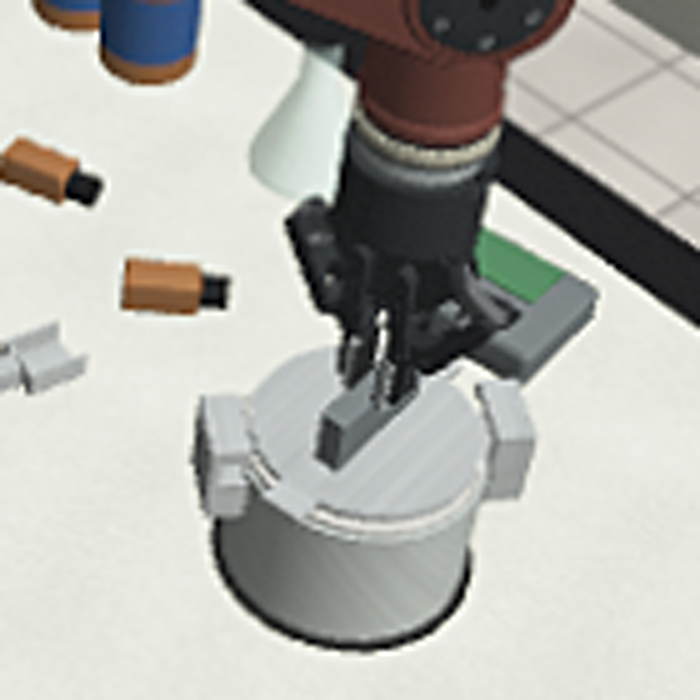

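send_rows --motion '[[[-0.1,0.1,-0.2],0.12,0],[[-0.1,0.1,-0.2],0.12,0],[[-0.1,0.1,0.5],0.12,0],[[-0.1,0.1,1.5],0.12,0],[[-0.1,0.1,3],0.12,0]]'

```text
clock: 6.75
tool_pos: [0.5726, -0.3391, 0.1366]
tcp_rot: [0.104, -0.105, 0.701, -0.698]
ft_force: [0.1, 0.5, -3.7]
gripper_width: 0.0135
```

```bash
python3 -c "
from h import *
st(.43,-.50,.22,-73)
o=snap('5')
crop('side','5',340,170,480,310,5)
st(.43,-.50,.22,-73)
"
```

```text
t 6.75 p [ 0.5726 -0.3391  0.1366] jaw -73.0 f [ 0.1  0.5 -3.7] tq [ 0.04  0.06 -0.01] w 0.0135 j [-0.64  0.37  1.57  0.    1.21  0.63] down [-0.002  0.003 -1.   ]
need cm [-14.26 -16.09   8.34] spin -0.001
t 6.85 p [ 0.5747 -0.3408  0.1397] jaw -73.0 f [ 1.3  0.1 -2.9] tq [-0.05  0.    0.  ] w 0.013 j [-0.64  0.36  1.56  0.    1.21  0.63] down [ 0.003 -0.001 -1.   ]
need cm [-14.47 -15.92   8.03] spin -0.001
```

View pics/crop_side5_340.png

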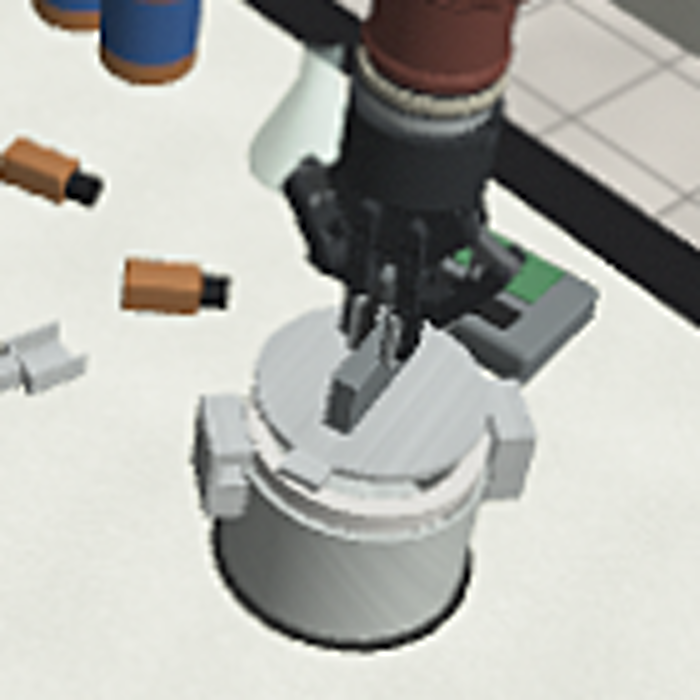

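send_rows --motion '[[[0,0,3],0,0],[[-2,-2.5,4],0,0],[[-5.5,-6.2,4],0,0],[[-9,-10,4],0,0],[[-12.5,-14,4],0,0]]'

```text
clock: 7.48
tool_pos: [0.4483, -0.4806, 0.1783]
tcp_rot: [0.106, -0.104, 0.7, -0.699]
ft_force: [0.6, -0.4, -3.5]
gripper_width: 0.0134
```

```bash
python3 -c "
from h import *
st(.43,-.50,.024,-73)
"
```

```text
t 7.47 p [ 0.4483 -0.4806  0.1783] jaw -72.9 f [ 0.6 -0.4 -3.5] tq [-0.05 -0.04 -0.  ] w 0.0134 j [-0.93  0.31  1.56  0.    1.27  0.34] down [ 0.002  0.001 -1.   ]
need cm [ -1.83  -1.94 -15.43] spin -0.001
```

send_rows --motion '[[[-1.8,-1.9,-4],0,0],[[-1.8,-1.9,-8],0,0],[[-1.8,-1.9,-11.5],0,0],[[-1.8,-1.9,-13.5],0,0],[[-1.8,-1.9,-14.5],0,0]]'

```text
clock: 8.1
tool_pos: [0.4298, -0.4985, 0.0314]
tcp_rot: [0.106, -0.105, 0.7, -0.698]
ft_force: [0.1, -0.1, -2.6]
gripper_width: 0.0137
```

send_rows --motion '[[[0,0,-0.5],0,0],[[0,0,-1],0,0],[[0,0,-1.2],0,0],[[0,0,-1.2],0,0],[[0,0,-1.2],0,0]]'

```text
clock: 8.72
tool_pos: [0.4308, -0.4995, 0.0227]
tcp_rot: [0.106, -0.104, 0.7, -0.699]
ft_force: [-2.3, 4.1, 5.7]
gripper_width: 0.0134
```

```bash
python3 -c "
from h import *
st(.43,-.50,.024,-73)
"
```

```text
t 8.72 p [ 0.4308 -0.4995  0.0227] jaw -72.9 f [-2.3  4.1  5.7] tq [ 0.59  0.37 -0.01] w 0.0134 j [-0.97  0.49  1.63  0.    1.02  0.3 ] down [ 0.002  0.002 -1.   ]
need cm [-0.08 -0.05  0.13] spin -0.002
```

send_rows --motion '[[[0,0,0],0,1],[[0,0,0],0,1],[[0,0,0.5],0,1],[[0,0,4],0,1],[[0,0,9],0,1]]'

```text
clock: 9.35
tool_pos: [0.4297, -0.498, 0.1114]
tcp_rot: [0.105, -0.105, 0.701, -0.697]
ft_force: [0.2, -0.2, 0.7]
gripper_width: 0.0856
```

send_rows --motion '[[[0,0,5],0.18,1],[[0,4,8],0.36,1],[[1,10,9],0.54,1],[[3,16,9],0.72,1],[[6,22,9],0.9,1]]'

```text
clock: 9.98
tool_pos: [0.4876, -0.2813, 0.2023]
tcp_rot: [0.4, -0.401, 0.584, -0.582]
ft_force: [0.3, -0.3, 0.2]
gripper_width: 0.0856
```

```bash
cat >> find.py <<'E'
def pr(t,L):
    for m,v,rc,a in L:print(t,"mean",m.round(4),"ax",np.degrees(np.arctan2(v[1],v[0])).round(1),"rect",np.round(rc[0],1),np.round(rc[1],1),round(rc[2],1),a)
def items(im,d):
    pr("vial",rects(im,d,.017,.04,(235,100,400,166),zp=.026))
    pr("scoop",rects(im,d,.010,.04,(235,166,400,245),zp=.018))
E
python3 -c "
from find import *
o=snap('6')
items(*o['top']);pr('lid',rects(*o['top'],.04,.06,(450,150,560,270),zp=.05))
pr('disc',rects(*o['top'],.009,.06,(450,150,560,270),zp=.014))
st(.626,-.125,.12,47)
"
```

```text
vial mean [ 0.7321 -0.1771] ax 94.1 rect [ 729.6 -181.3] [69.1 16.2] 89.2 127
vial mean [0.6305 0.1191] ax -174.1 rect [632.4 118.1] [26.7 67.3] 89.9 241
vial mean [ 0.6285 -0.1273] ax 137.3 rect [ 629.7 -128.4] [26.1 67.8] 47.9 232
vial mean [0.6345 0.0057] ax 110.8 rect [635.3   4.3] [26.9 67.7] 21.3 239
scoop mean [ 0.4665 -0.0039] ax 164.4 rect [466.6  -5.2] [25.4 90.5] 79.8 205
scoop mean [ 0.468 -0.117] ax 170.1 rect [ 467.9 -115.8] [25.8 89.6] 75.7 211
scoop mean [0.4574 0.1278] ax -171.1 rect [457.7 133. ] [95.9 35.1] 1.7 231
disc mean [ 0.438  -0.4542] ax 164.4 rect [ 435.8 -448.4] [48.6 79.1] 59.0 424
t 10.07 p [ 0.4894 -0.2774  0.2019] jaw -20.9 f [-0.1 -1.  -0.1] tq [-0.03 -0.02 -0.02] w 0.0855 j [-0.64  0.09  1.77  0.    1.29 -0.28] down [-0.003  0.005 -1.   ]
need cm [13.66 15.24 -8.19] spin 1.184
```

View pics/top6.png

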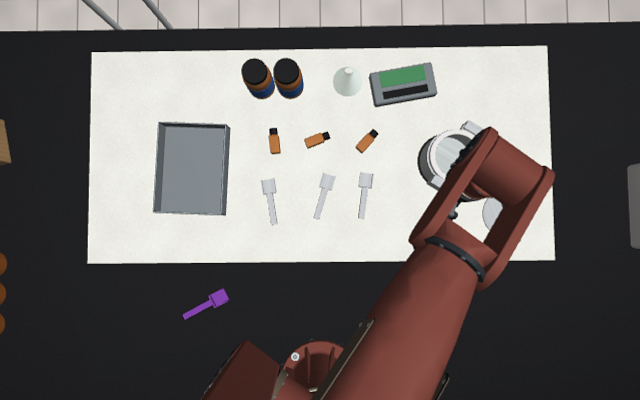

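send_rows --motion '[[[2.7,3,0],0.185,1],[[5.4,6,0],0.37,1],[[8.1,9,0],0.55,1],[[10.9,12,0],0.735,1],[[13.6,15.2,-4],0.92,1]]'

```text
clock: 10.7
tool_pos: [0.6302, -0.1268, 0.1666]
tcp_rot: [-0.618, 0.619, -0.34, 0.344]
ft_force: [0.9, -1.2, -0.8]
gripper_width: 0.0858
```

send_rows --motion '[[[0,0,-3],0.13,1],[[0,0,-6],0.262,1],[[0,0,-9],0.262,1],[[0,0,-12],0.262,1],[[0,0,-13],0.262,1]]'

```text
clock: 11.32
tool_pos: [0.6282, -0.127, 0.0341]
tcp_rot: [-0.658, 0.658, -0.259, 0.259]
ft_force: [0.1, -0.7, 1.0]
gripper_width: 0.0853
```

```bash
python3 -c "
from find import *
st(.626,-.125,.006,47)
"
```

```text
t 11.32 p [ 0.6282 -0.127   0.0341] jaw 47.0 f [ 0.1 -0.7  1. ] tq [ 0.02 -0.02  0.03] w 0.0853 j [-0.31  0.44  1.68 -0.    1.02 -1.13] down [ 0.001 -0.001 -1.   ]
need cm [-0.22  0.2  -2.81] spin -0.001
```

send_rows --motion '[[[-0.2,0.2,-1.5],0,1],[[-0.2,0.2,-2.7],0,1],[[-0.2,0.2,-2.7],0,1],[[-0.2,0.2,-2.7],0,0],[[-0.2,0.2,-2.7],0,0]]'

```text
clock: 11.95
tool_pos: [0.6272, -0.1253, 0.0081]
tcp_rot: [-0.658, 0.658, -0.258, 0.26]
ft_force: [0.6, 0.1, -0.2]
gripper_width: 0.0518
```

send_rows --motion '[[[0,0,0],0,0],[[0,0,0],0,0],[[0,0,3],0,0],[[0,0,7],0,0],[[0,0,11],0,0]]'

```text
clock: 12.58
tool_pos: [0.6268, -0.1252, 0.119]
tcp_rot: [-0.658, 0.658, -0.258, 0.26]
ft_force: [-0.2, 0.6, -0.9]
gripper_width: 0.0001
```

```bash
python3 -c "
from find import *
st(.5735,-.3395,.18,47)
"
```

```text
t 12.57 p [ 0.6268 -0.1252  0.119 ] jaw 47.0 f [-0.2  0.6 -0.9] tq [-0.02 -0.02 -0.03] w 0.0001 j [-0.31  0.33  1.65 -0.    1.16 -1.13] down [ 0.002 -0.001 -1.   ]
need cm [ -5.33 -21.43   6.1 ] spin -0.001
```

```bash
python3 -c "
from find import *
o=snap('7');crop('side','7',280,150,480,310,4)
items(*o['top'])
"
```

```text
vial mean [0.6308 0.1193] ax -174.7 rect [632.4 118.1] [26.7 67.3] 89.9 238
vial mean [0.6344 0.0055] ax 110.7 rect [634.7   4.1] [27.3 67.6] 20.1 241
vial mean [ 0.6288 -0.1277] ax 87.7 rect [ 628.7 -128.2] [34.1 22.8] 65.1 87
scoop mean [ 0.4892 -0.0049] ax 165.1 rect [482.6  -4.9] [16.9 70.1] 81.8 63
scoop mean [0.4574 0.1275] ax -172.2 rect [459.1 133. ] [98.6 35.2] 1.6 234
```

View pics/crop_side7_280.png

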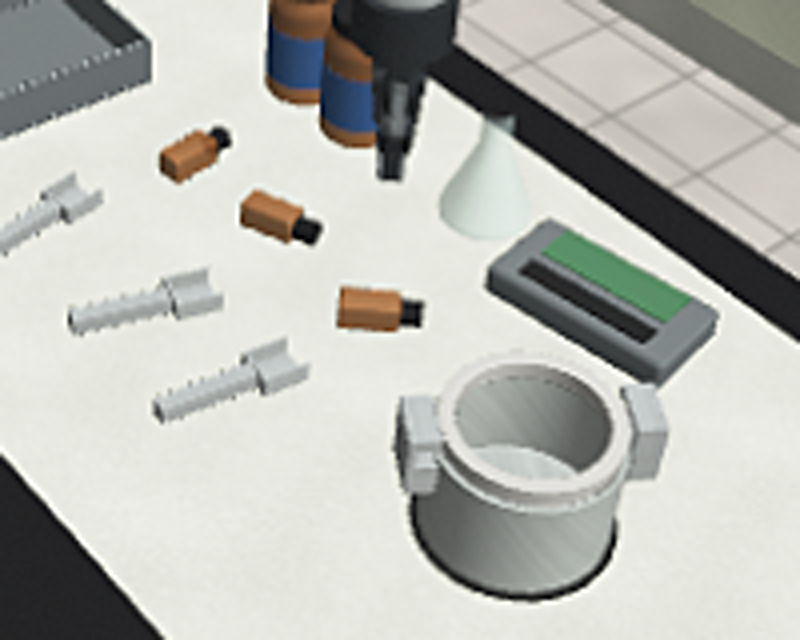

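View pics/top7.png

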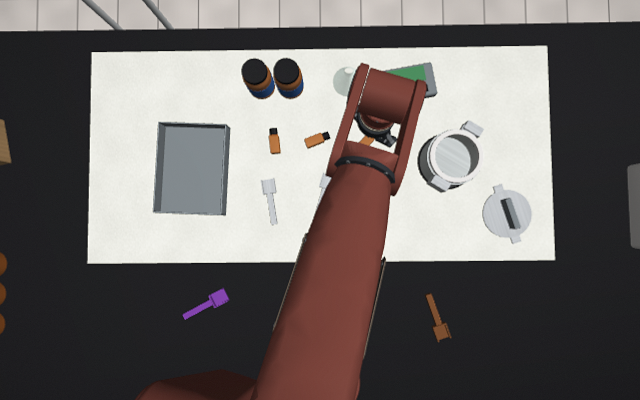

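send_rows --motion '[[[0,0,0],0,0.65],[[0,0,0],0,0.65],[[0,0,-4],0,0.65],[[0,0,-7.5],0,0.65],[[0,0,-10],0,0.65]]'

```text
clock: 13.3
tool_pos: [0.629, -0.1258, 0.0209]
tcp_rot: [-0.658, 0.658, -0.256, 0.262]
ft_force: [-1.0, 0.2, -0.1]
gripper_width: 0.0559
```

send_rows --motion '[[[0,0,-1.2],0,0.65],[[0,0,-1.2],0,0.65],[[0,0,-1.2],0,0],[[0,0,-1.2],0,0],[[0,0,-1.2],0,0]]'

```text
clock: 13.92
tool_pos: [0.6299, -0.1261, 0.0101]
tcp_rot: [0.658, -0.658, 0.255, -0.263]
ft_force: [0.7, 0.0, -1.3]
gripper_width: 0.0013
```

send_rows --motion '[[[0,0,0],0,0],[[0,0,0],0,0],[[0,0,0],0,0],[[0,0,2],0,0],[[0,0,5],0,0]]'

```text
clock: 14.55
tool_pos: [0.6291, -0.1258, 0.0605]
tcp_rot: [-0.658, 0.658, -0.256, 0.262]
ft_force: [0.4, -0.9, 0.3]
gripper_width: 0.0001
```

```bash
python3 -c "
from find import *
st(.5735,-.3395,.18,47)
"
```

```text
t 14.55 p [ 0.6291 -0.1258  0.0605] jaw 47.0 f [ 0.4 -0.9  0.3] tq [0.01 0.   0.01] w 0.0001 j [-0.31  0.4   1.68 -0.    1.05 -1.13] down [ 0.009 -0.003 -1.   ]
need cm [ -5.56 -21.37  11.95] spin -0.001
```

```bash
python3 -c "
from find import *
o=snap('8');crop('side','8',280,150,480,310,4)
print(proj('side',[[.6295,-.128,.013]]),proj('side',[[.6295,-.128,.06]]),proj('side',[r.get_state()['tool_pos']]))
for k in '0678':
  im,d=load('side',k);h=cv2.cvtColor(im,cv2.COLOR_BGR2HSV);m=((h[...,1]>150)&(h[...,0]<20)&(h[...,2]>60));m[:, :360]=0;m[:,400:]=0;m[:200]=0;m[260:]=0;v,u=np.nonzero(m);print(k,u.mean(),v.mean(),len(u))
"
```

```text
[[373.21327219 227.19088084]] [[374.43579237 216.3450616 ]] [[375.55058341 214.25684982]]
0 370.40625 227.78125 32
6 370.3333333333333 227.63636363636363 33
7 370.40625 227.78125 32
8 370.4375 227.78125 32
```

View pics/crop_side8_280.png

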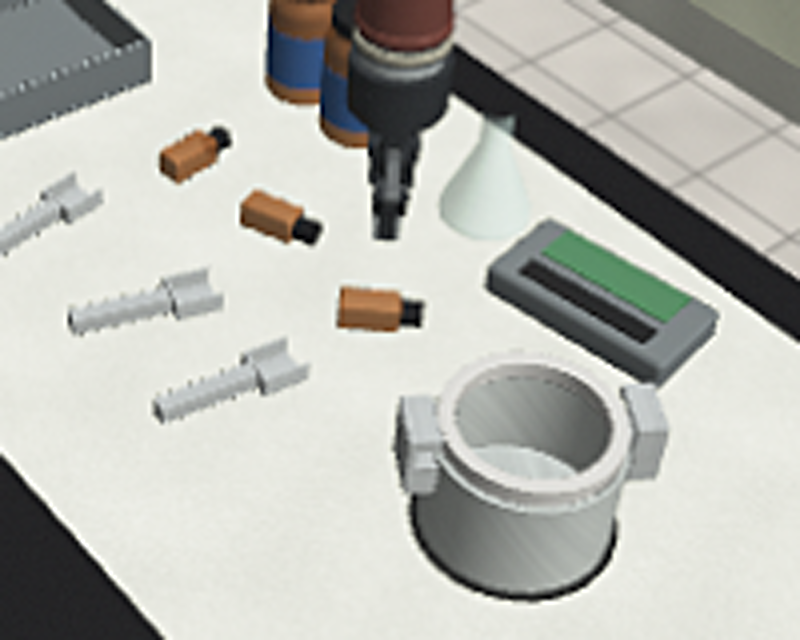

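send_rows --motion '[[[-0.2,0.1,1],0,0.65],[[-0.2,0.1,1],0,0.65],[[-0.2,0.1,0],0,0.65],[[-0.2,0.1,-4],0,0.65],[[-0.2,0.1,-6],0,0.65]]'

```text
clock: 15.28
tool_pos: [0.6289, -0.1254, 0.0018]
tcp_rot: [0.658, -0.658, 0.254, -0.264]
ft_force: [0.2, 0.4, 0.3]
gripper_width: 0.0557
```

```bash
python3 -c "
from find import *
st(.626,-.125,-.01,47)
o=snap('9');crop('side','9',330,180,430,280,6);print(proj('side',[r.get_state()['tool_pos']]))
"
```

```text
t 15.28 p [ 0.6289 -0.1254  0.0018] jaw 47.0 f [0.2 0.4 0.3] tq [-0.02  0.05  0.05] w 0.0557 j [-0.31  0.48  1.7  -0.    0.95 -1.13] down [ 0.014 -0.005 -1.   ]
need cm [-0.29  0.04 -1.18] spin -0.001
[[371.96759208 229.5566532 ]]
```

View pics/crop_side9_330.png

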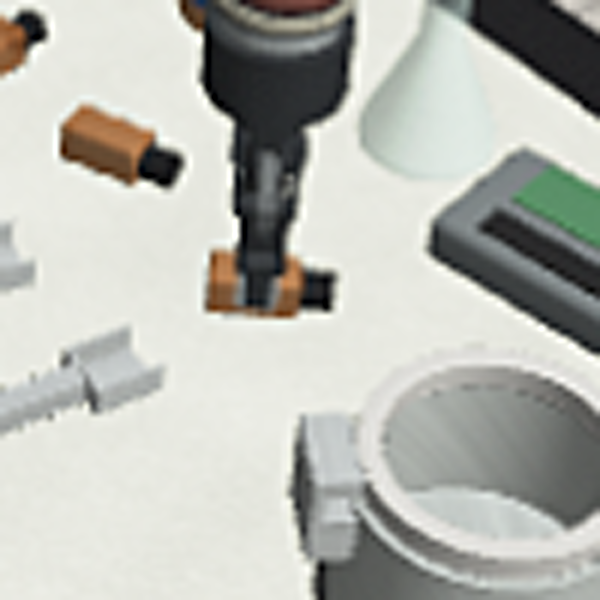

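```bash
python3 -c "
from find import *
p=r.get_state()['tool_pos']
for w in (.028,.034):
  for z in (0,.01,.02,.03): print(w,z,proj('side',[[p[0]-w*.68,p[1]-w*.73,z]]).round(1))
im,d=load('side','9');P=cloud('side',d)
for v in range(222,234,2): print(v,P[v,371:376].round(3).tolist()[::2])
"
```

```text
0.028 0 [[371.7 235.8]]
0.028 0.01 [[371.9 233.6]]
0.028 0.02 [[372.2 231.3]]
0.028 0.03 [[372.4 229. ]]
0.034 0 [[371.6 237.2]]
0.034 0.01 [[371.8 234.9]]
0.034 0.02 [[372.1 232.7]]
0.034 0.03 [[372.4 230.4]]
222 [[0.586, -0.159, 0.083], [0.592, -0.161, 0.081], [0.593, -0.168, 0.086]]
224 [[0.584, -0.162, 0.078], [0.586, -0.169, 0.082], [0.591, -0.171, 0.081]]
226 [[0.594, -0.153, 0.057], [0.602, -0.154, 0.054], [0.604, -0.16, 0.057]]
228 [[0.597, -0.151, 0.046], [0.603, -0.153, 0.044], [0.608, -0.157, 0.044]]
230 [[0.599, -0.149, 0.034], [0.602, -0.155, 0.037], [0.61, -0.157, 0.034]]
232 [[0.618, -0.132, 0.001], [0.623, -0.136, 0.002], [0.626, -0.142, 0.004]]
```

send_rows --motion '[[[-0.3,0,-0.7],0,0.65],[[-0.3,0,-1.2],0,0.65],[[-0.3,0,-1.2],0,0.65],[[-0.3,0,-1.2],0,0.4],[[-0.3,0,-1.2],0,0.4]]'

```text
clock: 16.0
tool_pos: [0.6256, -0.1253, -0.0102]
tcp_rot: [0.658, -0.658, 0.254, -0.264]
ft_force: [-0.2, -0.2, 0.4]
gripper_width: 0.0344
```

```bash
python3 -c "
from find import *
st(.626,-.125,-.01,47)
"
```

```text
t 16.0 p [ 0.6256 -0.1253 -0.0102] jaw 47.0 f [-0.2 -0.2  0.4] tq [0.02 0.03 0.01] w 0.0344 j [-0.31  0.49  1.71 -0.    0.93 -1.13] down [ 0.013 -0.005 -1.   ]
need cm [0.04 0.03 0.02] spin -0.001
```

No contact at a reading of −10 mm, so the z reading is about 2 cm low. I'll close here and check.

send_rows --motion '[[[0,0,0],0,0],[[0,0,0],0,0],[[0,0,0],0,0],[[0,0,0],0,0],[[0,0,0],0,0]]'

```text
clock: 16.62
tool_pos: [0.6259, -0.1254, -0.0099]
tcp_rot: [0.658, -0.658, 0.254, -0.264]
ft_force: [0.7, -0.3, 2.1]
gripper_width: 0.0251
```

```bash
python3 -c "
from find import *
st(.626,-.125,-.01,47)
o=snap('10');crop('side','10',330,180,430,280,6)
"
```

```text
t 16.62 p [ 0.6259 -0.1254 -0.0099] jaw 47.1 f [ 0.7 -0.3  2.1] tq [-0.02 -0.03  0.01] w 0.0251 j [-0.31  0.49  1.71 -0.    0.93 -1.13] down [ 0.013 -0.005 -1.   ]
need cm [ 0.01  0.04 -0.01] spin -0.001
```

View pics/crop_side10_330.png

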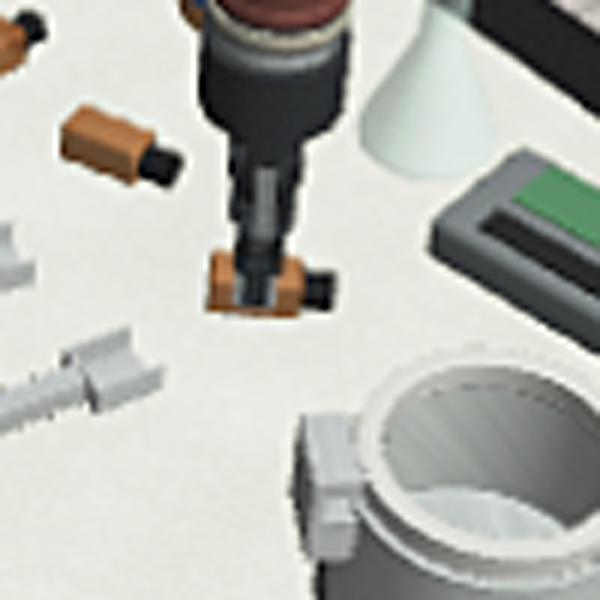

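send_rows --motion '[[[0,0,4],0,0],[[0,0,9],0,0],[[0,0,14.5],0,0],[[-1,-4,16],0,0],[[-2,-8,16],0,0]]'

```text
clock: 17.35
tool_pos: [0.6071, -0.2063, 0.1525]
tcp_rot: [-0.658, 0.658, -0.252, 0.265]
ft_force: [-0.1, 0.2, -2.4]
gripper_width: 0.0243
```

```bash
python3 -c "
from find import *
st(.5735,-.3395,.15,47)
"
```

```text
t 17.35 p [ 0.6071 -0.2063  0.1525] jaw 47.1 f [-0.1  0.2 -2.4] tq [-0.01  0.    0.  ] w 0.0243 j [-0.44  0.29  1.64  0.    1.2  -1.26] down [ 0.017 -0.007 -1.   ]
need cm [ -3.36 -13.32  -0.25] spin -0.003
```

send_rows --motion '[[[-1.1,-4.4,0],0,0],[[-2.2,-8.8,0],0,0],[[-3.3,-13.3,0],0,0],[[-3.3,-13.3,-5],0,0],[[-3.3,-13.3,-9.5],0,0]]'

```text
clock: 17.98
tool_pos: [0.5733, -0.34, 0.0559]
tcp_rot: [0.658, -0.658, 0.253, -0.265]
ft_force: [0.0, -0.1, -1.3]
gripper_width: 0.0244
```

```bash
python3 -c "
from find import *
st(.5735,-.3395,.045,47)
o=snap('11');crop('side','11',340,170,480,310,4)
"
```

```text
t 17.98 p [ 0.5733 -0.34    0.0559] jaw 47.0 f [ 0.  -0.1 -1.3] tq [-0.02 -0.04  0.01] w 0.0244 j [-0.64  0.45  1.62  0.01  1.05 -1.47] down [ 0.017 -0.006 -1.   ]
need cm [ 0.02  0.05 -1.09] spin -0.001
```

View pics/crop_side11_340.png

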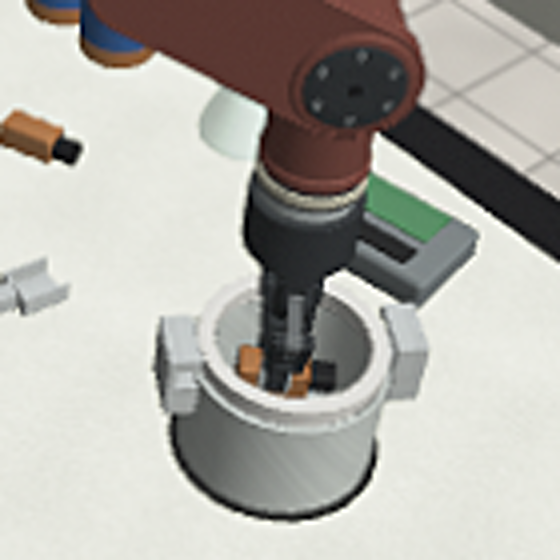

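send_rows --motion '[[[0,0,-1.5],0,0],[[0,0,-2.3],0,0],[[0,0,-2.3],0,0.45],[[0,0,-2.3],0,0.45],[[0,0,-2.3],0,0.45]]'

```text
clock: 18.7
tool_pos: [0.5719, -0.3381, 0.0304]
tcp_rot: [0.659, -0.658, 0.254, -0.263]
ft_force: [4.9, -2.5, 5.2]
gripper_width: 0.0383
```

send_rows --motion '[[[0,0,3],0,0.45],[[0,0,8],0,0.45],[[0,0,14],0,0.6],[[1,4,16],-0.09,0.65],[[2,9,16],-0.18,0.65]]'

```text
clock: 19.32
tool_pos: [0.5928, -0.2486, 0.194]
tcp_rot: [0.631, -0.631, 0.312, -0.324]
ft_force: [-0.8, 1.0, 0.4]
gripper_width: 0.0556
```

```bash
python3 -c "
from find import *
o=snap('12');crop('side','12',340,170,480,310,4)
items(*o['top'])
st(.636,.010,.10,21)
"
```

```text
vial mean [ 0.7321 -0.1771] ax 93.8 rect [ 729.6 -181.3] [69.2 16.2] 89.2 130
vial mean [0.6346 0.0052] ax 109.8 rect [634.8   4.2] [27.  67.6] 20.1 241
vial mean [0.5932 0.1393] ax -160.4 rect [593.6 139.9] [64.6 26.1] 18.2 215
scoop mean [0.5626 0.1336] ax 97.6 rect [561.2 131.4] [24.1  8.1] 89.4 27
scoop mean [ 0.4667 -0.0041] ax 164.0 rect [466.5  -5.5] [25.9 90.5] 79.8 208
scoop mean [ 0.4691 -0.1168] ax 171.7 rect [ 467.4 -121.1] [32.  87.8] 87.3 216
scoop mean [0.4572 0.1277] ax -171.7 rect [457.7 133. ] [95.9 35.1] 1.7 228
t 19.43 p [ 0.5918 -0.2429  0.1908] jaw 37.0 f [-0.2  0.8 -0.8] tq [-0.05  0.08 -0.03] w 0.0551 j [-0.5   0.26  1.6   0.    1.28 -1.15] down [ 0.01  -0.002 -1.   ]
need cm [ 4.42 25.29 -9.08] spin -0.279
```

View pics/side12.png

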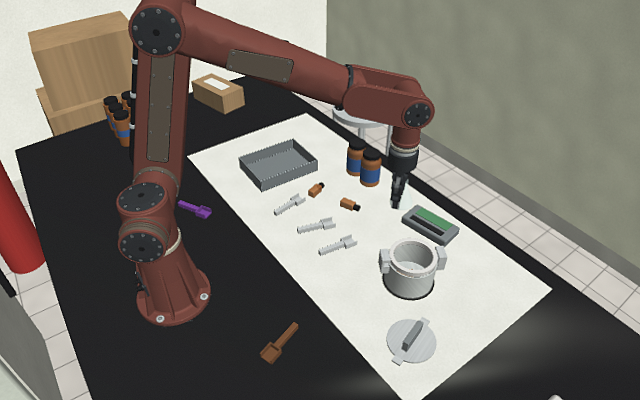

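```bash
python3 -c "
from h import *
a=cv2.imread('pics/side12.png')[230:310,370:460];b=cv2.imread('pics/top12.png')[110:205,400:500]
cv2.imwrite('pics/c12.png',np.hstack([cv2.resize(a,(400,400)),cv2.resize(b,(400,400))]))
crop('top','12',240,110,340,240,5)
"
```

```text
(no output)
```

View pics/c12.png

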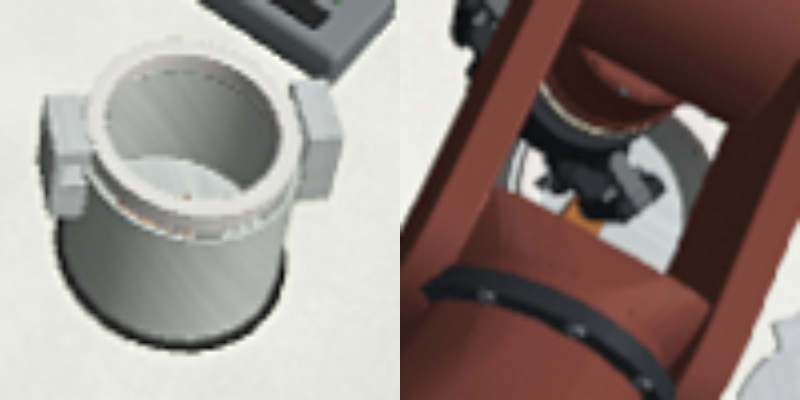

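View pics/crop_top12_240.png

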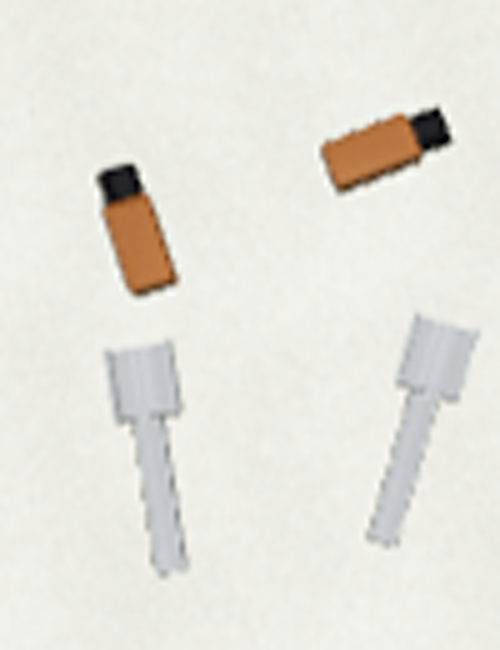

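send_rows --motion '[[[0.8,5,0],-0.06,0.65],[[1.6,10,0],-0.12,0.65],[[2.5,15,0],-0.18,0.65],[[3.4,20,0],-0.24,0.65],[[4.1,25.2,-4],-0.288,0.65]]'

```text
clock: 20.05
tool_pos: [0.6352, 0.0071, 0.1563]
tcp_rot: [0.582, -0.579, 0.397, -0.409]
ft_force: [-0.0, 0.8, -1.1]
gripper_width: 0.0554
```

```bash
python3 -c "
from find import *
st(.633,.009,-.010,20.5)
"
```

```text
t 20.05 p [0.6352 0.0071 0.1563] jaw 20.4 f [-0.   0.8 -1.1] tq [-0.01  0.01 -0.04] w 0.0554 j [-0.1   0.27  1.65 -0.    1.2  -0.45] down [ 0.016 -0.006 -1.   ]
need cm [ -0.22   0.19 -16.63] spin 0.001
```

send_rows --motion '[[[-0.2,0.2,-5],0,0.65],[[-0.2,0.2,-10],0,0.65],[[-0.2,0.2,-14],0,0.65],[[-0.2,0.2,-16],0,0.65],[[-0.2,0.2,-16.6],0,0.65]]'

```text
clock: 20.68
tool_pos: [0.6319, 0.0088, -0.0111]
tcp_rot: [0.582, -0.58, 0.398, -0.408]
ft_force: [-0.1, -0.4, 0.3]
gripper_width: 0.0554
```

```bash
python3 -c "
from find import *
st(.633,.009,-.010,20.5)
"
```

```text
t 20.68 p [ 0.6319  0.0088 -0.0111] jaw 20.4 f [-0.1 -0.4  0.3] tq [0.01 0.02 0.01] w 0.0554 j [-0.09  0.48  1.72 -0.01  0.92 -0.45] down [ 0.013 -0.006 -1.   ]
need cm [0.11 0.02 0.11] spin 0.001
```

send_rows --motion '[[[0,0,0],0,0],[[0,0,0],0,0],[[0,0,0],0,0],[[0,0,0],0,0],[[0,0,0],0,0]]'

```text
clock: 21.3
tool_pos: [0.6337, 0.0086, -0.009]
tcp_rot: [0.582, -0.579, 0.397, -0.409]
ft_force: [0.7, -0.2, 5.8]
gripper_width: 0.0244
```

send_rows --motion '[[[0,0,4],0,0],[[0,0,9],0,0],[[0,0,14.5],0,0],[[-0.8,-5,16.5],0,0],[[-1.6,-10,16.5],0,0]]'

```text
clock: 21.92
tool_pos: [0.6196, -0.0923, 0.1596]
tcp_rot: [0.583, -0.579, 0.394, -0.411]
ft_force: [0.2, 0.1, -1.2]
gripper_width: 0.0242
```

```bash
python3 -c "
from find import *
st(.5735,-.3395,.15,20.5)
"
```

```text
t 21.93 p [ 0.6196 -0.0923  0.1596] jaw 20.6 f [ 0.2  0.1 -1.2] tq [ 0.02 -0.03 -0.01] w 0.0242 j [-0.26  0.25  1.67 -0.    1.2  -0.62] down [ 0.023 -0.008 -1.   ]
need cm [ -4.61 -24.72  -0.96] spin -0.001
```

send_rows --motion '[[[-0.9,-5,0],0,0],[[-1.8,-10,0],0,0],[[-2.7,-15,0],0,0],[[-3.6,-20,0],0,0],[[-4.4,-24.9,0],0,0]]'

```text
clock: 22.55
tool_pos: [0.5747, -0.3425, 0.1592]
tcp_rot: [0.584, -0.579, 0.395, -0.411]
ft_force: [0.0, -0.0, -0.5]
gripper_width: 0.0245
```

send_rows --motion '[[[0,0,-3],0,0],[[0,0,-7],0,0],[[0,0,-10],0,0],[[0,0,-11],0,0],[[0,0,-11],0,0]]'

```text
clock: 23.18
tool_pos: [0.5743, -0.3421, 0.0486]
tcp_rot: [0.584, -0.579, 0.395, -0.41]
ft_force: [0.5, 0.6, -0.1]
gripper_width: 0.0244
```

```bash
python3 -c "
from find import *
st(.5735,-.3395,.045,20.5)
"
```

```text
t 23.18 p [ 0.5743 -0.3421  0.0486] jaw 20.6 f [ 0.5  0.6 -0.1] tq [0.   0.05 0.01] w 0.0244 j [-0.65  0.46  1.62  0.01  1.04 -1.01] down [ 0.021 -0.006 -1.   ]
need cm [-0.08  0.26 -0.36] spin -0.001
```

send_rows --motion '[[[0,0,0],0,0.45],[[0,0,0],0,0.45],[[0,0,3],0,0.45],[[0,0,8],0,0.45],[[0,0,13],0,0.6]]'

```text
clock: 23.8
tool_pos: [0.5745, -0.3422, 0.181]
tcp_rot: [0.584, -0.579, 0.395, -0.411]
ft_force: [0.4, -1.0, 1.3]
gripper_width: 0.051
```

send_rows --motion '[[[0,5.5,1],-0.18,0.65],[[0,11,1],-0.36,0.65],[[0,16.5,1],-0.54,0.65],[[0,22,1],-0.72,0.65],[[0,28,1],-0.9,0.65]]'

```text
clock: 24.42
tool_pos: [0.5751, -0.0625, 0.1926]
tcp_rot: [-0.348, 0.348, -0.607, 0.624]
ft_force: [0.2, 0.7, 0.1]
gripper_width: 0.0556
```

```bash
python3 -c "
from find import *
o=snap('13');
pr('v',rects(*o['top'],.017,.04,(240,100,300,176),zp=.026))
pr('s',rects(*o['top'],.01,.04,(235,173,400,245),zp=.018))
st(.58,.14,.1,0)
a=cv2.imread('pics/side13.png')[230:310,370:460];b=cv2.imread('pics/top13.png')[110:205,400:500]
cv2.imwrite('pics/c13.png',np.hstack([cv2.resize(a,(400,400)),cv2.resize(b,(400,400))]))
"
```

```text
v mean [0.5908 0.1388] ax -162.3 rect [592.  139.4] [68.  26.1] 18.2 240
s mean [0.4574 0.1278] ax -171.1 rect [457.7 132.9] [95.9 35.2] 1.7 232
t 24.52 p [ 0.5748 -0.0586  0.1923] jaw -30.4 f [-0.  -0.2  0.4] tq [0.01 0.02 0.01] w 0.0558 j [-0.21  0.12  1.75 -0.02  1.25  0.32] down [ 0.01 -0.02 -1.  ]
need cm [ 0.52 19.86 -9.23] spin 0.531
```

View pics/c13.png

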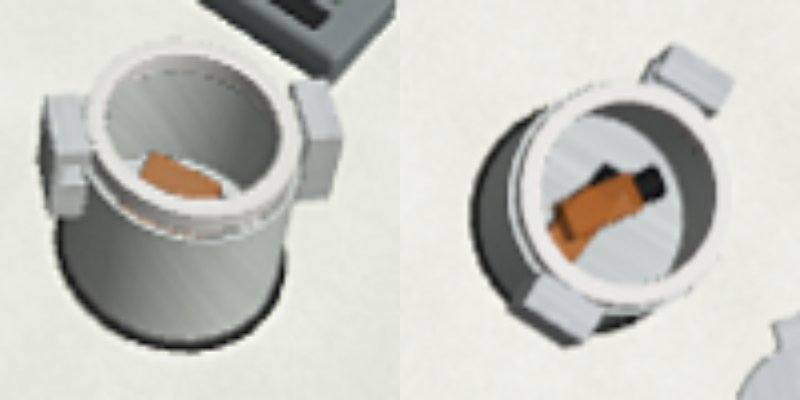

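send_rows --motion '[[[0.2,4,0],-0.15,0.65],[[0.5,8,0],-0.3,0.65],[[0.8,12,0],-0.45,0.65],[[1,16,-3],-0.6,0.65],[[1.2,19.6,-8],-0.72,0.65]]'

```text
clock: 25.15
tool_pos: [0.5907, 0.1386, 0.1158]
tcp_rot: [-0.112, 0.111, -0.691, 0.706]
ft_force: [-0.1, 0.2, 0.1]
gripper_width: 0.0553
```

```bash
python3 -c "
from find import *
st(.587,.138,-.010,-71.8)
"
```

```text
t 25.15 p [0.5907 0.1386 0.1158] jaw -71.9 f [-0.1  0.2  0.1] tq [-0.07 -0.01 -0.01] w 0.0553 j [ 0.13  0.27  1.73 -0.02  1.14  1.39] down [ 0.004 -0.021 -1.   ]
need cm [ -0.37  -0.06 -12.58] spin 0.002
```

send_rows --motion '[[[-0.35,0,-4],0,0.65],[[-0.35,0,-8],0,0.65],[[-0.35,0,-11.5],0,0.65],[[-0.35,0,-12.6],0,0.65],[[-0.35,0,-12.6],0,0.65]]'

```text
clock: 25.78
tool_pos: [0.5875, 0.1381, -0.01]
tcp_rot: [-0.112, 0.111, -0.691, 0.706]
ft_force: [0.4, -0.6, 0.4]
gripper_width: 0.0557
```

send_rows --motion '[[[0,0,0],0,0],[[0,0,0],0,0],[[0,0,0],0,0],[[0,0,0],0,0],[[0,0,0],0,0]]'

```text
clock: 26.4
tool_pos: [0.5901, 0.1383, -0.0074]
tcp_rot: [-0.113, 0.109, -0.691, 0.706]
ft_force: [-0.2, -0.4, 5.6]
gripper_width: 0.024
```

```bash
python3 -c "
from find import *
st(.58,-.352,.15,-71.8)
"
```

```text
t 26.4 p [ 0.5901  0.1383 -0.0074] jaw -71.9 f [-0.2 -0.4  5.6] tq [-0.07  0.05  0.01] w 0.024 j [ 0.13  0.44  1.78 -0.03  0.92  1.4 ] down [ 0.009 -0.02  -1.   ]
need cm [ -1.01 -49.03  15.74] spin 0.001
```

send_rows --motion '[[[0,0,5],0,0],[[0,0,11],0,0],[[0,0,15.7],0,0],[[0,-5,16],0,0],[[0,-10,16],0,0]]'

```text
clock: 27.02
tool_pos: [0.5908, 0.0379, 0.1546]
tcp_rot: [-0.115, 0.109, -0.69, 0.706]
ft_force: [1.0, -0.8, -1.4]
gripper_width: 0.0243
```

```bash
python3 -c "
from find import *
st(.58,-.352,.15,-71.8)
"
```

```text
t 27.02 p [0.5908 0.0379 0.1546] jaw -71.8 f [ 1.  -0.8 -1.4] tq [ 0.01 -0.03  0.03] w 0.0243 j [-0.04  0.19  1.75 -0.02  1.19  1.22] down [ 0.013 -0.021 -1.   ]
need cm [ -1.08 -38.99  -0.46] spin -0.001
```

send_rows --motion '[[[0,-5.5,0.5],0,0],[[-0.2,-11,0.5],0,0],[[-0.4,-16.5,0.5],0,0],[[-0.6,-22,0.5],0,0],[[-0.8,-27.5,0.5],0,0]]'

```text
clock: 27.65
tool_pos: [0.5824, -0.2387, 0.1598]
tcp_rot: [-0.116, 0.109, -0.69, 0.706]
ft_force: [1.0, -0.5, -0.2]
gripper_width: 0.024
```

send_rows --motion '[[[-0.1,-5.5,0],0,0],[[-0.3,-11.3,0],0,0],[[-0.3,-11.3,-2],0,0],[[-0.3,-11.3,-6],0,0],[[-0.3,-11.3,-9],0,0]]'

```text
clock: 28.28
tool_pos: [0.5782, -0.3499, 0.0673]
tcp_rot: [-0.115, 0.109, -0.691, 0.705]
ft_force: [0.5, 0.2, -1.1]
gripper_width: 0.0245
```

```bash
python3 -c "
from find import *
st(.58,-.352,.055,-71.8)
"
```

```text
t 28.27 p [ 0.5782 -0.3499  0.0673] jaw -71.7 f [ 0.5  0.2 -1.1] tq [0.04 0.03 0.08] w 0.0245 j [-0.64  0.45  1.59 -0.01  1.08  0.61] down [ 0.011 -0.018 -1.   ]
need cm [ 0.18 -0.21 -1.23] spin -0.001
```

send_rows --motion '[[[0.1,-0.1,-1],0,0],[[0.1,-0.1,-1],0,0.45],[[0.1,-0.1,-1],0,0.45],[[0.1,-0.1,1],0,0.45],[[0.1,-0.1,6],0,0.45]]'

```text
clock: 28.9
tool_pos: [0.5778, -0.3499, 0.1271]
tcp_rot: [-0.114, 0.11, -0.692, 0.704]
ft_force: [0.4, -0.3, 0.7]
gripper_width: 0.0381
```

send_rows --motion '[[[0,0,5],0,0.6],[[-2,4,8],0,0.6],[[-4,9,8],0,0.6],[[-6,14,8],0,0.6],[[-8,20,8],0,0.6]]'

```text
clock: 29.52
tool_pos: [0.4986, -0.15, 0.2106]
tcp_rot: [-0.115, 0.108, -0.691, 0.705]
ft_force: [0.5, -0.1, 0.9]
gripper_width: 0.0514
```

```bash
python3 -c "
from find import *
o=snap('14');st()
a=cv2.imread('pics/side14.png')[230:310,370:460];b=cv2.imread('pics/top14.png')[110:205,400:500]
cv2.imwrite('pics/c14.png',np.hstack([cv2.resize(a,(400,400)),cv2.resize(b,(400,400))]))
P=cloud('top',o['top'][1]);q=np.hypot(P[...,0]-.573,P[...,1]+.339)<.05;print(np.sort(P[q][:,2])[-40::4])
"
```

```text
t 29.62 p [ 0.4964 -0.1459  0.2091] jaw -71.5 f [ 0.1 -0.7  0.1] tq [-0.04 -0.   -0.04] w 0.0511 j [-0.42 -0.02  1.87 -0.01  1.28  0.83] down [ 0.009 -0.014 -1.   ]
[0.08591445 0.08600371 0.08613783 0.08636348 0.08653533 0.08662708
 0.08699825 0.08741025 0.08747833 0.08771054]
```

View pics/c14.png

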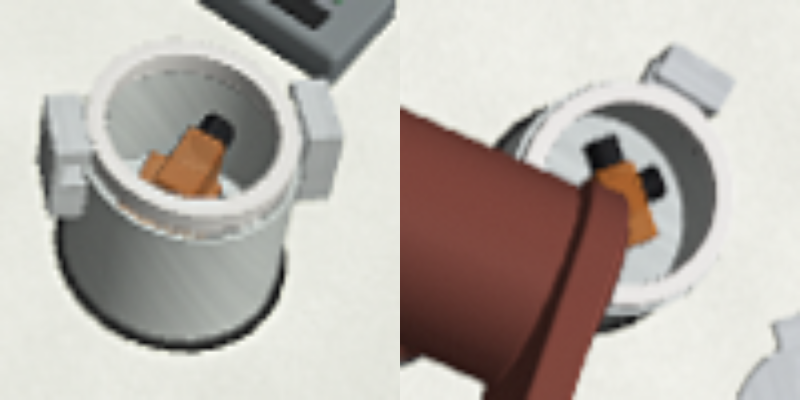

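View pics/top14.png

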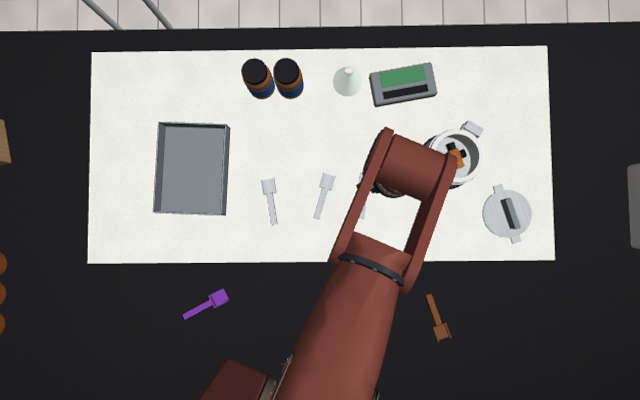

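```bash
cat >> find.py <<'E'
def scoops(im,d,roi=(235,160,400,245)):
    x0,y0,x1,y1=roi;g=im.max(2);m=np.zeros(g.shape,np.uint8);m[y0:y1,x0:x1]=(g[y0:y1,x0:x1]<216)
    n,l,s,c=cv2.connectedComponentsWithStats(m)
    for i in range(1,n):
        if s[i,4]<150:continue
        v,u=np.nonzero(l==i);X=plane("top",np.c_[u,v],.018)[:,:2];mu=X.mean(0);w,V=np.linalg.eigh(np.cov((X-mu).T));a=V[:,1]
        if a[0]<0:a=-a
        for _ in range(3):
            t=(X-mu)@a;lo=np.percentile(t,.5);h=X[(t>lo+.004)&(t<lo+.075)];hm=h.mean(0);w,V=np.linalg.eigh(np.cov((h-hm).T));b=V[:,1];b=b if b@a>0 else -b;a=b;mu=hm
        t=(X-mu)@a;p=np.abs((X-mu)@np.array([-a[1],a[0]]))
        print("scoop n",s[i,4],"len",np.ptp(t).round(4),"hw",np.median(p[(t<.02)]).round(4)*4,"axis",np.degrees(np.arctan2(a[1],a[0])).round(1),"freeend",(mu+a*t.min()).round(4),"grasp58",(mu+a*(t.min()+.058)).round(4))
E
python3 -c "
from find import *
print(load('top','0')[0].shape)
scoops(*load('top','0'));print();scoops(*load('top','14'))
im,d=load('top','14');P=cloud('top',d);q=(np.hypot(P[...,0]-.573,P[...,1]+.339)<.05)&(P[...,2]<.12)&(P[...,2]>.06);v,u=np.nonzero(q)
for a,b in list(zip(u,v))[::6]:print(a,b,P[b,a].round(3),im[b,a])
" | head -60
```

```text
(400, 640, 3)
scoop n 421 len 0.1253 hw 0.0176 axis -17.3 freeend [0.423  0.0097] grasp58 [ 0.4784 -0.0076]
scoop n 445 len 0.1249 hw 0.0188 axis -8.3 freeend [ 0.4221 -0.1097] grasp58 [ 0.4794 -0.1181]
scoop n 440 len 0.1239 hw 0.0192 axis 8.5 freeend [0.408  0.1199] grasp58 [0.4653 0.1284]

scoop n 2523 len 0.1407 hw 0.45 axis -114.6 freeend [ 0.4026 -0.0433] grasp58 [ 0.3784 -0.096 ]
scoop n 402 len 0.1234 hw 0.0168 axis -17.1 freeend [0.4237 0.0094] grasp58 [ 0.4791 -0.0077]
scoop n 429 len 0.1239 hw 0.0192 axis 8.5 freeend [0.408  0.1198] grasp58 [0.4653 0.1284]
452 142 [ 0.613 -0.339  0.079] [92 91 88]
453 143 [ 0.611 -0.342  0.077] [24 22 23]
452 144 [ 0.608 -0.338  0.081] [43 40 41]
448 145 [ 0.606 -0.329  0.078] [16 15 15]
454 145 [ 0.605 -0.342  0.084] [22 18 19]
451 146 [ 0.603 -0.336  0.079] [38 37 36]
448 147 [ 0.601 -0.328  0.079] [13 12 12]
454 147 [ 0.6   -0.343  0.08 ] [35 32 29]
450 148 [ 0.597 -0.332  0.083] [24 23 23]
447 149 [ 0.596 -0.326  0.076] [94 93 90]
453 149 [ 0.595 -0.339  0.084] [ 36  66 110]
448 150 [ 0.594 -0.329  0.075] [34 34 33]
454 150 [ 0.592 -0.
[... 264 characters left out ...]
344  0.084] [ 46  97 169]
452 154 [ 0.582 -0.336  0.085] [ 47  85 145]
458 154 [ 0.581 -0.35   0.088] [ 45  96 167]
455 155 [ 0.579 -0.343  0.087] [ 45  83 145]
456 156 [ 0.577 -0.346  0.086] [ 46  85 146]
459 157 [ 0.574 -0.353  0.085] [ 46  99 173]
461 158 [ 0.571 -0.358  0.085] [ 38  84 143]
457 160 [ 0.567 -0.349  0.084] [ 51  84 143]
458 161 [ 0.564 -0.35   0.086] [ 55 102 163]
458 162 [ 0.562 -0.351  0.085] [ 61 112 175]
458 163 [ 0.559 -0.351  0.084] [ 62 113 176]
458 164 [ 0.557 -0.352  0.079] [ 61 109 171]
457 165 [ 0.554 -0.348  0.086] [ 53  84 139]
463 165 [ 0.554 -0.362  0.087] [ 45 102 176]
462 166 [ 0.552 -0.361  0.083] [ 78 109 155]
461 167 [ 0.549 -0.358  0.084] [136 144 162]
```

send_rows --motion '[[[-0.5,1,-3],-0.16,0.6],[[-1,2,-7],-0.32,0.6],[[-1.5,2.7,-12],-0.468,0.6],[[-1.7,2.8,-16],-0.468,0.6],[[-1.7,2.8,-18],-0.468,0.6]]'

```text
clock: 30.25
tool_pos: [0.4794, -0.1183, 0.0288]
tcp_rot: [0.05, -0.052, -0.699, 0.711]
ft_force: [-0.3, 0.7, 0.5]
gripper_width: 0.0511
```

```bash
python3 -c "
from find import *
st(.4794,-.1181,-.007,-98.3)
o=snap('15');crop('side','15',280,170,430,290,5)
"
```

```text
t 30.25 p [ 0.4794 -0.1183  0.0288] jaw -98.3 f [-0.3  0.7  0.5] tq [-0.05 -0.01  0.01] w 0.0511 j [-0.37  0.18  2.04 -0.02  0.91  1.35] down [ 0.001 -0.017 -1.   ]
need cm [-0.    0.02 -3.58] spin 0.0
```

View pics/crop_side15_280.png

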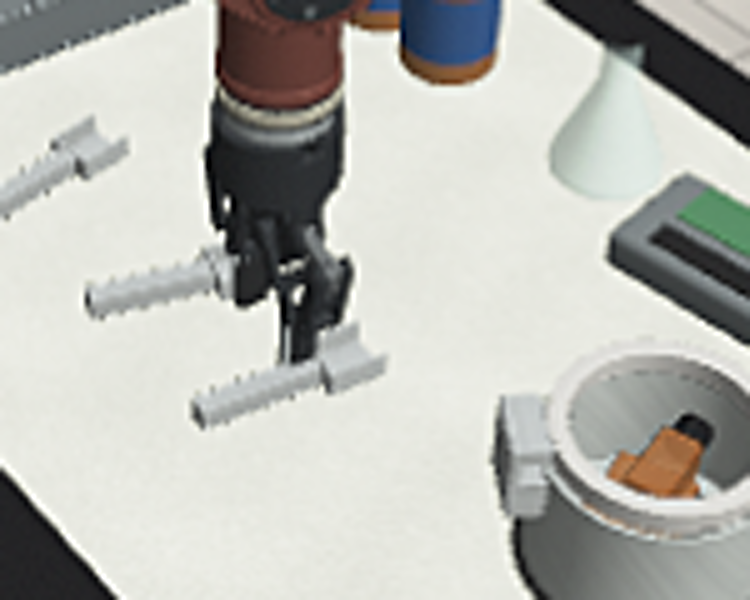

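send_rows --motion '[[[0,0,-1.8],0,0.6],[[0,0,-3.5],0,0.6],[[0,0,-3.6],0,0],[[0,0,-3.6],0,0],[[0,0,-3.6],0,0]]'

```text
clock: 30.98
tool_pos: [0.4793, -0.1183, -0.007]
tcp_rot: [0.051, -0.052, -0.7, 0.711]
ft_force: [-0.3, -0.9, -0.9]
gripper_width: 0.0131
```

send_rows --motion '[[[0,0,0],0,0],[[0,0,0],0,0],[[0,0,0],0,0],[[0,0,3],0,0],[[0,0,8],0,0]]'

```text
clock: 31.6
tool_pos: [0.4769, -0.1174, 0.0717]
tcp_rot: [0.053, -0.05, -0.7, 0.71]
ft_force: [0.6, 0.2, -0.2]
gripper_width: 0.0127
```

```bash
python3 -c "
from find import *
st(.56,.30,.12,-98.3)
"
```

```text
t 31.6 p [ 0.4769 -0.1174  0.0717] jaw -98.3 f [ 0.6  0.2 -0.2] tq [0.01 0.01 0.04] w 0.0127 j [-0.37  0.1   2.03 -0.02  1.01  1.35] down [-0.005 -0.014 -1.   ]
need cm [ 8.31 41.74  4.83] spin 0.0
```

send_rows --motion '[[[1.5,5.5,2],0.03,0],[[3,11,3.5],0.06,0],[[4.5,16.5,3.5],0.09,0],[[6,22,3.5],0.12,0],[[7,27.5,3.5],0.145,0]]'

```text
clock: 32.22
tool_pos: [0.5475, 0.1594, 0.1069]
tcp_rot: [0.0, 0.001, -0.702, 0.712]
ft_force: [1.2, 0.4, -0.8]
gripper_width: 0.0126
```

```bash
python3 -c "
from find import *
st(.555,.385,.01,-90)
im,d=load('top','14')
X=plane('top',[(158,123),(229,125),(226,215),(154,213)],.05);print(X.round(3),X.mean(0))
"
```

```text
t 32.23 p [0.5475 0.1594 0.1069] jaw -90.0 f [ 1.2  0.4 -0.8] tq [-0.02  0.01  0.04] w 0.0126 j [ 0.17  0.21  1.82 -0.02  1.11  1.75] down [-0.002 -0.015 -1.   ]
need cm [ 0.75 22.56 -9.69] spin -0.001
[[0.678 0.42  0.05 ]
 [0.67  0.233 0.05 ]
 [0.435 0.24  0.05 ]
 [0.442 0.428 0.05 ]] [0.55604876 0.33005857 0.05      ]
```

send_rows --motion '[[[0.2,5.5,0],0,0],[[0.4,11,0],0,0],[[0.6,16.5,0],0,0],[[0.7,21.5,-2],0,0],[[0.7,21.5,-6],0,0]]'

```text
clock: 32.85
tool_pos: [0.5565, 0.3799, 0.0491]
tcp_rot: [-0.004, 0.0, -0.704, 0.711]
ft_force: [0.2, 0.4, -0.5]
gripper_width: 0.0127
```

```bash
python3 -c "
from find import *
st(.555,.375,.003,-90)
o=snap('16');crop('side','16',220,100,340,200,5)
"
```

```text
t 32.85 p [0.5565 0.3799 0.0491] jaw -89.7 f [ 0.2  0.4 -0.5] tq [-0.04  0.01  0.01] w 0.0127 j [ 0.5   0.48  1.59 -0.01  1.07  2.07] down [ 0.005 -0.01  -1.   ]
need cm [-0.15 -0.49 -4.61] spin -0.005
```

View pics/crop_side16_220.png

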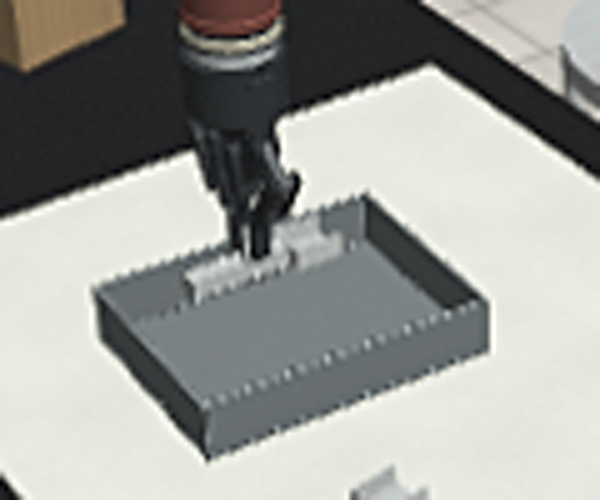

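send_rows --motion '[[[-0.1,-0.5,-2.5],0,0],[[-0.1,-0.5,-4.5],0,0],[[-0.1,-0.5,-4.6],0,0],[[-0.1,-0.5,-4.6],0,0.35],[[-0.1,-0.5,-4.6],0,0.35]]'

```text
clock: 33.58
tool_pos: [0.5493, 0.3682, -0.0042]
tcp_rot: [0.003, 0.005, -0.7, 0.714]
ft_force: [0.8, -0.6, 1.1]
gripper_width: 0.0301
```

send_rows --motion '[[[0,0,3],0,0.35],[[0,0,9],0,0.5],[[-1,-5,12],0.1,0.5],[[-2,-10,12],0.2,0.5],[[-4,-16,12],0.3,0.5]]'

```text
clock: 34.2
tool_pos: [0.5109, 0.2082, 0.1179]
tcp_rot: [-0.107, 0.109, -0.691, 0.706]
ft_force: [0.7, -0.2, 0.3]
gripper_width: 0.0431
```

```bash
python3 -c "
from find import *
o=snap('17');crop('side','17',220,100,400,250,4)
scoops(*o['top'])
st(.4653,.1284,.03,-81.5)
"
```

```text
scoop n 220 len 0.0594 hw 0.0296 axis -19.7 freeend [0.5156 0.2174] grasp58 [0.5702 0.1979]
scoop n 402 len 0.1234 hw 0.0172 axis -17.0 freeend [0.4237 0.0092] grasp58 [ 0.4791 -0.0077]
scoop n 430 len 0.1239 hw 0.0196 axis 8.6 freeend [0.408  0.1197] grasp58 [0.4653 0.1284]
t 34.3 p [0.506  0.2042 0.1147] jaw -72.8 f [-0.   1.1  0.2] tq [ 0.06 -0.05  0.02] w 0.0427 j [ 0.27  0.16  1.87 -0.02  1.13  1.55] down [-0.009 -0.025 -1.   ]
need cm [-4.07 -7.58 -8.47] spin -0.151
```

View pics/crop_side17_220.png

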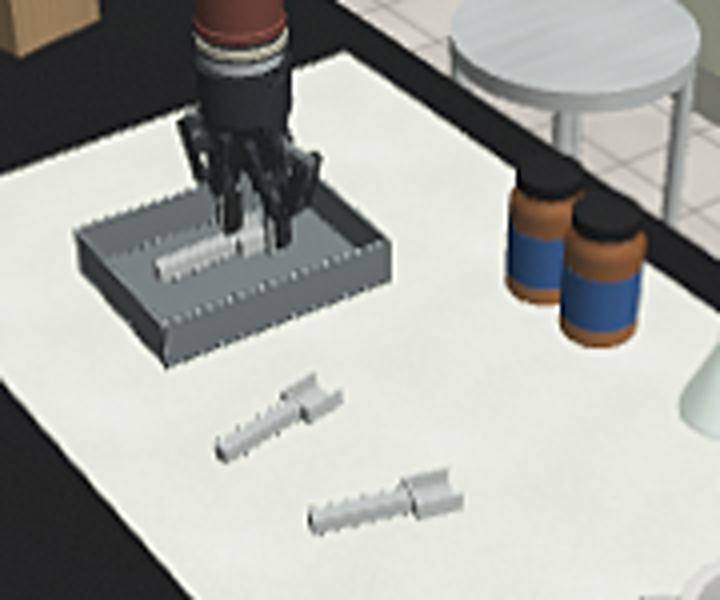

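send_rows --motion '[[[-1.5,-3,0],-0.07,0.5],[[-3,-6,-2],-0.15,0.5],[[-4.1,-7.6,-6],-0.15,0.5],[[-4.1,-7.6,-9],-0.15,0.5],[[-4.1,-7.6,-9],-0.15,0.5]]'

```text
clock: 34.92
tool_pos: [0.4629, 0.1281, 0.023]
tcp_rot: [-0.046, 0.059, -0.697, 0.713]
ft_force: [-0.6, -0.7, -0.6]
gripper_width: 0.0428
```

```bash
python3 -c "
from find import *
st(.4653,.1284,-.007,-81.5)
"
```

```text
t 34.92 p [0.4629 0.1281 0.023 ] jaw -81.5 f [-0.6 -0.7 -0.6] tq [ 0.   -0.03 -0.04] w 0.0428 j [ 0.14  0.18  2.05 -0.03  0.93  1.58] down [-0.017 -0.024 -1.   ]
need cm [ 0.24  0.03 -3.  ] spin -0.001
```

send_rows --motion '[[[0.2,0,-1.5],0,0.5],[[0.2,0,-2.9],0,0.5],[[0.2,0,-3],0,0],[[0.2,0,-3],0,0],[[0.2,0,-3],0,0]]'

```text
clock: 35.55
tool_pos: [0.4654, 0.1282, -0.0066]
tcp_rot: [-0.046, 0.059, -0.697, 0.713]
ft_force: [0.6, 0.0, -0.8]
gripper_width: 0.0127
```

send_rows --motion '[[[0,0,0],0,0],[[0,0,0],0,0],[[0,0,3],0,0],[[0,0,8],0,0],[[1,2,11],-0.03,0]]'

```text
clock: 36.17
tool_pos: [0.476, 0.1478, 0.1056]
tcp_rot: [-0.035, 0.047, -0.698, 0.714]
ft_force: [0.6, 0.8, -1.1]
gripper_width: 0.0128
```

```bash
python3 -c "
from find import *
st(.550,.328,.10,-88)
"
```

```text
t 36.17 p [0.476  0.1478 0.1056] jaw -83.3 f [ 0.6  0.8 -1.1] tq [ 0.03 -0.03  0.02] w 0.0128 j [ 0.17  0.08  1.98 -0.02  1.1   1.64] down [-0.015 -0.023 -1.   ]
need cm [ 7.4  18.02 -0.56] spin -0.082
```

```bash
python3 -c "
from find import *
o=snap('18')
im,d=o['top'];pr('intray',rects(im,d,.012,.035,(165,130,224,208),zp=.022))
crop('top','18',140,110,300,240,4)
"
```

```text
intray mean [0.5974 0.3844] ax -179.9 rect [597.1 384.3] [37.8  5.4] 0.5 40
intray mean [0.5639 0.3655] ax 166.0 rect [555.9 369.8] [ 27.2 124.4] 75.1 143
```

View pics/crop_top18_140.png

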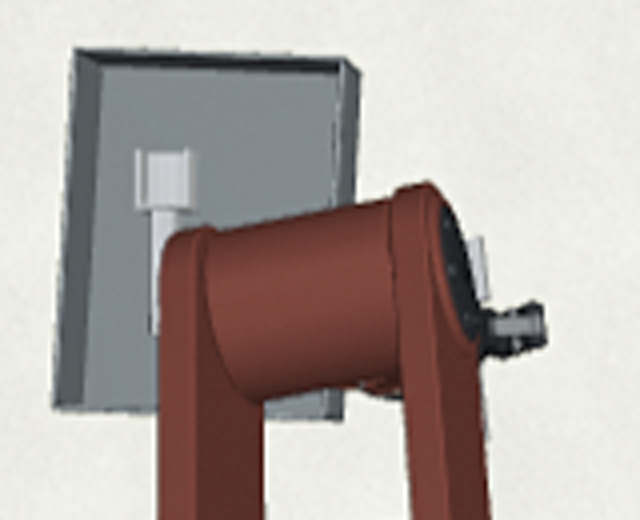

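send_rows --motion '[[[1.8,4.5,0],-0.02,0],[[3.6,9,0],-0.04,0],[[5.5,13.5,0],-0.06,0],[[7.4,17,-1],-0.08,0],[[7.4,17,-6],-0.08,0]]'

```text
clock: 36.9
tool_pos: [0.5589, 0.3238, 0.0507]
tcp_rot: [-0.016, 0.014, -0.701, 0.712]
ft_force: [0.4, -0.1, -1.0]
gripper_width: 0.0129
```

```bash
python3 -c "
from find import *
st(.550,.318,.004,-88)
"
```

```text
t 36.9 p [0.5589 0.3238 0.0507] jaw -87.6 f [ 0.4 -0.1 -1. ] tq [-0.02 -0.04  0.01] w 0.0129 j [ 0.42  0.43  1.66 -0.02  1.06  1.96] down [ 0.002 -0.016 -1.   ]
need cm [-0.89 -0.58 -4.67] spin -0.008
```

send_rows --motion '[[[-0.9,-0.5,-2.5],0,0],[[-0.9,-0.5,-4.4],0,0],[[-0.9,-0.5,-4.4],0,0],[[-0.9,-0.5,-4.4],0,0.33],[[-0.9,-0.5,-4.4],0,0.33]]'

```text
clock: 37.52
tool_pos: [0.5518, 0.3194, 0.0088]
tcp_rot: [-0.017, 0.013, -0.702, 0.712]
ft_force: [-0.4, 0.7, 0.6]
gripper_width: 0.0282
```

send_rows --motion '[[[0,0,3],0,0.35],[[0,0,9],0,0.5],[[-1,-5,12],0,0.5],[[-2,-10,12],0,0.5],[[-3,-16,12],0,0.5]]'

```text
clock: 38.15
tool_pos: [0.5231, 0.1587, 0.1316]
tcp_rot: [-0.019, 0.012, -0.702, 0.712]
ft_force: [0.7, -1.0, 0.2]
gripper_width: 0.0424
```

```bash
python3 -c "
from find import *
o=snap('19')
scoops(*o['top'])
st(.4791,-.0077,.03,-107)
"
```

```text
scoop n 2008 len 0.2296 hw 0.0592 axis 25.2 freeend [0.3521 0.1741] grasp58 [0.4046 0.1989]
scoop n 402 len 0.1234 hw 0.0168 axis -17.1 freeend [0.4237 0.0094] grasp58 [ 0.4791 -0.0077]
t 38.25 p [0.5213 0.1549 0.13  ] jaw -87.9 f [0.3 0.7 0.7] tq [ 0.06 -0.02  0.04] w 0.0427 j [ 0.17  0.13  1.87 -0.02  1.14  1.71] down [ 0.006 -0.016 -1.   ]
need cm [ -4.22 -16.26 -10.  ] spin -0.334
```

send_rows --motion '[[[-1.2,-5,0],-0.1,0.5],[[-2.5,-10,-1],-0.2,0.5],[[-4.2,-16,-4],-0.334,0.5],[[-4.2,-16.2,-8.5],-0.334,0.5],[[-4.2,-16.2,-10],-0.334,0.5]]'

```text
clock: 38.88
tool_pos: [0.4776, -0.0072, 0.0284]
tcp_rot: [0.105, -0.105, -0.693, 0.705]
ft_force: [-0.0, 0.7, -1.3]
gripper_width: 0.0426
```

```bash
python3 -c "
from find import *
st(.4791,-.0077,-.007,-107)
"
```

```text
t 38.88 p [ 0.4776 -0.0072  0.0284] jaw -107.1 f [-0.   0.7 -1.3] tq [0.04 0.06 0.02] w 0.0426 j [-0.15  0.15  2.07 -0.02  0.92  1.73] down [-0.003 -0.016 -1.   ]
need cm [ 0.15 -0.05 -3.54] spin 0.002
```

send_rows --motion '[[[0.1,0,-1.8],0,0.5],[[0.1,0,-3.4],0,0.5],[[0.1,0,-3.5],0,0],[[0.1,0,-3.5],0,0],[[0.1,0,-3.5],0,0]]'

```text
clock: 39.5
tool_pos: [0.4795, -0.0071, -0.0058]
tcp_rot: [0.104, -0.105, -0.693, 0.705]
ft_force: [-0.5, -0.5, -0.4]
gripper_width: 0.0122
```

send_rows --motion '[[[0,0,0],0,0],[[0,0,0],0,0],[[0,0,3],0,0],[[0,0,8],0,0],[[1,4,11],0.06,0]]'

```text
clock: 40.12
tool_pos: [0.4908, 0.0315, 0.1068]
tcp_rot: [0.083, -0.087, -0.696, 0.708]
ft_force: [1.4, 1.0, -0.6]
gripper_width: 0.0118
```

```bash
python3 -c "
from find import *
o=snap('20');st(.545,.272,.10,-88)
crop('top','20',140,110,300,240,4)
pr('intray',rects(*o['top'],.012,.035,(165,130,224,208),zp=.022))
"
```

```text
t 40.23 p [0.4941 0.0349 0.1091] jaw -103.5 f [ 0.8 -0.1  0. ] tq [-0.04 -0.05 -0.  ] w 0.0122 j [-0.06  0.05  2.   -0.02  1.08  1.75] down [ 0.011 -0.016 -1.   ]
need cm [ 5.09 23.71 -0.91] spin 0.271
intray mean [0.5526 0.3676] ax 179.8 rect [555.4 367.9] [121.3  37.7] 0.4 308
intray mean [0.5507 0.3197] ax -176.6 rect [554.6 322.3] [120.7  37.6] 0.3 307
```

View pics/crop_top20_140.png

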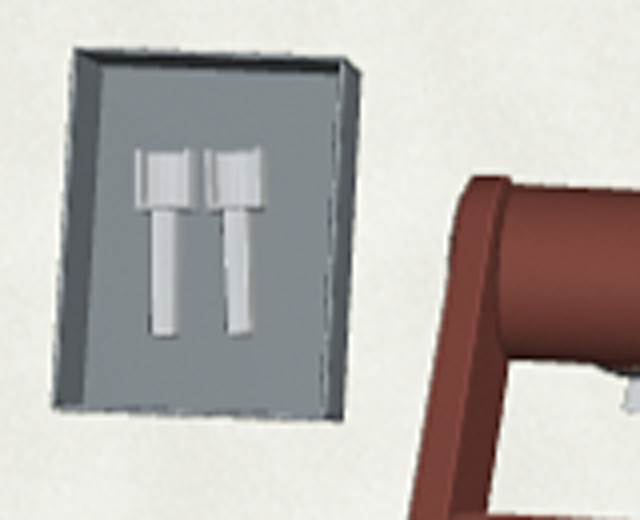

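send_rows --motion '[[[1.2,5.5,0],0.06,0],[[2.4,11,0],0.13,0],[[3.6,16.5,0],0.2,0],[[4.8,22,0],0.27,0],[[5.1,23.6,-1],0.27,0]]'

```text
clock: 40.85
tool_pos: [0.5459, 0.2736, 0.0992]
tcp_rot: [-0.019, 0.008, -0.703, 0.711]
ft_force: [-0.2, -0.4, -1.2]
gripper_width: 0.0117
```

```bash
python3 -c "
from find import *
st(.545,.274,.02,-88)
"
```

```text
t 40.85 p [0.5459 0.2736 0.0992] jaw -87.9 f [-0.2 -0.4 -1.2] tq [-0.03 -0.03 -0.01] w 0.0117 j [ 0.36  0.29  1.74 -0.02  1.1   1.9 ] down [ 0.016 -0.011 -1.   ]
need cm [-0.09  0.04 -7.92] spin -0.002
```

send_rows --motion '[[[0,0,-4],0,0],[[0,0,-7],0,0],[[0,0,-8.5],0,0],[[0,0,-8.5],0,0],[[0,0,-8.5],0,0]]'

```text
clock: 41.48
tool_pos: [0.5471, 0.2736, 0.0154]
tcp_rot: [-0.019, 0.007, -0.703, 0.711]
ft_force: [0.0, 0.7, -0.4]
gripper_width: 0.0117
```

send_rows --motion '[[[0,0,-0.5],0,0.3],[[0,0,-0.5],0,0.3],[[0,0,-0.5],0,0.3],[[0,0,4],0,0.3],[[0,0,10],0,0.3]]'

```text
clock: 42.1
tool_pos: [0.5447, 0.272, 0.1139]
tcp_rot: [-0.017, 0.009, -0.702, 0.712]
ft_force: [0.6, 0.2, 1.2]
gripper_width: 0.0255
```

send_rows --motion '[[[0,-5,3],0,0.6],[[-1,-10,5],0,0.6],[[-2,-15,5],0,0.6],[[-3,-20,5],0,0.6],[[-4,-26,5],0,0.6]]'

```text
clock: 42.72
tool_pos: [0.5035, 0.0101, 0.1641]
tcp_rot: [-0.018, 0.01, -0.701, 0.713]
ft_force: [0.6, -0.5, -0.3]
gripper_width: 0.0512
```

```bash
python3 -c "
from find import *
o=snap('21');st()
b=cv2.imread('pics/top21.png');a=cv2.imread('pics/side21.png')[230:310,370:460]
cv2.imwrite('pics/c21.png',np.hstack([cv2.resize(b[110:235,140:265],(400,400)),cv2.resize(b[110:205,400:500],(400,400))]))
cv2.imwrite('pics/d21.png',cv2.resize(a,(500,450)))
P=cloud('top',o['top'][1]);q=(np.hypot(P[...,0]-.573,P[...,1]+.339)<.045);q2=np.uint8(q&(P[...,2]>.03));print(np.percentile(P[q][:,2],[50,90,95,98,100]))
v,u=np.nonzero(q&(P[...,2]>.07)&(P[...,2]<.1));X=P[v,u];print(len(X),np.median(X[:,2]));rc=cv2.minAreaRect((X[:,:2]*1000).astype(np.float32));print(rc)
"
```

```text
t 42.83 p [0.5029 0.0065 0.1638] jaw -88.2 f [ 0.4  0.4 -0.3] tq [0.02 0.   0.01] w 0.0511 j [-0.12 -0.01  1.95 -0.02  1.19  1.43] down [ 0.01  -0.019 -1.   ]
[0.05752861 0.08521659 0.0861967  0.08703091 0.09001063]
291 0.08369476566765988
((578.741943359375, -342.78204345703125), (67.77289581298828, 26.44868278503418), 16.47530746459961)
```

View pics/c21.png

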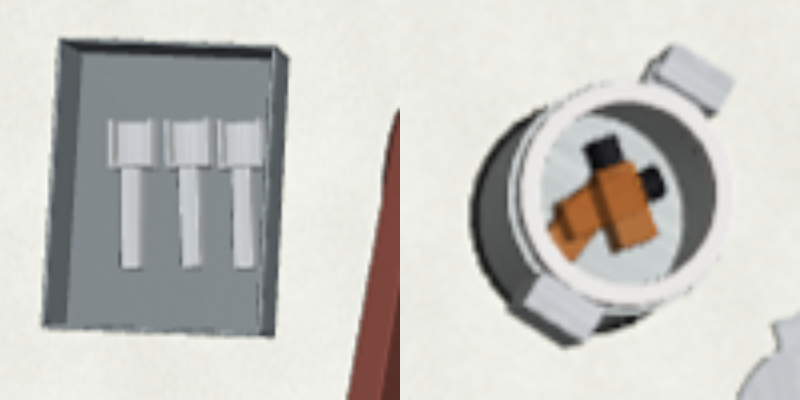

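View pics/d21.png

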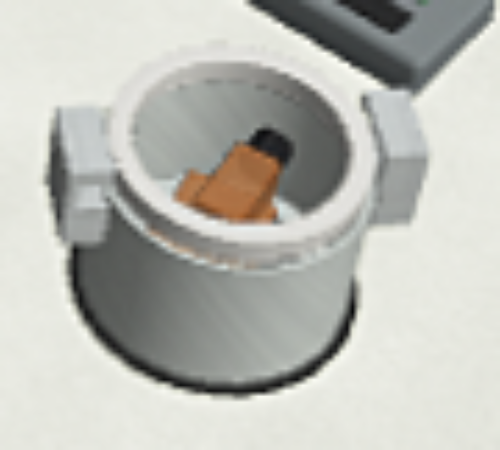

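send_rows --motion '[[[1.5,-5.5,0],0.05,0.45],[[3,-11,0],0.1,0.45],[[4.5,-16.5,0],0.15,0.45],[[6,-22,0],0.2,0.45],[[7,-27.5,0],0.257,0.45]]'

```text
clock: 43.45
tool_pos: [0.5731, -0.2698, 0.1635]
tcp_rot: [-0.106, 0.098, -0.694, 0.706]
ft_force: [0.8, 0.3, 0.4]
gripper_width: 0.0382
```

```bash
python3 -c "
from find import *
st(.574,-.344,.050,-73.5)
"
```

```text
t 43.45 p [ 0.5731 -0.2698  0.1635] jaw -73.3 f [0.8 0.3 0.4] tq [-0.    0.   -0.01] w 0.0382 j [-0.55  0.26  1.65 -0.01  1.21  0.73] down [ 0.014 -0.015 -1.   ]
need cm [  0.09  -7.42 -11.35] spin -0.003
```

send_rows --motion '[[[0.1,-4,0],0,0.45],[[0.1,-7.4,0],0,0.45],[[0.1,-7.4,-2],0,0.45],[[0.1,-7.4,-5],0,0.45],[[0.1,-7.4,-7],0,0.45]]'

```text
clock: 44.08
tool_pos: [0.5726, -0.3415, 0.0904]
tcp_rot: [-0.105, 0.1, -0.695, 0.704]
ft_force: [-1.4, 1.2, 0.6]
gripper_width: 0.0385
```

```bash
python3 -c "
from find import *
st(.574,-.344,.050,-73.5)
o=snap('22');crop('side','22',350,190,470,310,5)
"
```

```text
t 44.08 p [ 0.5726 -0.3415  0.0904] jaw -73.3 f [-1.4  1.2  0.6] tq [ 0.06 -0.01 -0.01] w 0.0385 j [-0.64  0.41  1.6  -0.    1.11  0.64] down [ 0.01  -0.012 -1.   ]
need cm [ 0.14 -0.25 -4.04] spin -0.004
```

View pics/crop_side22_350.png

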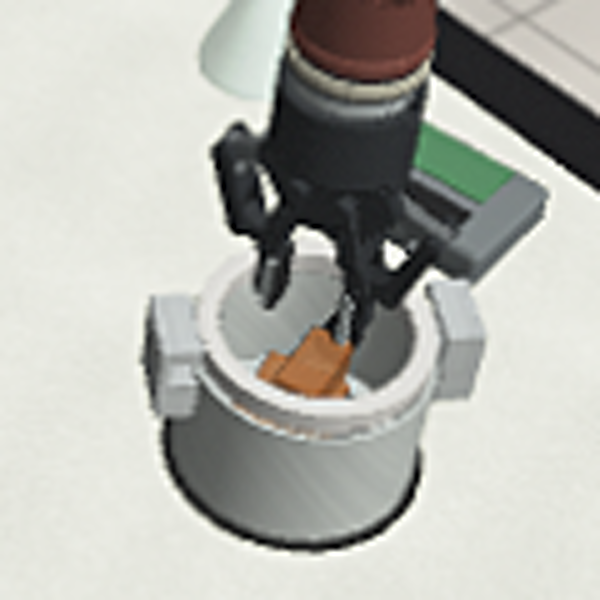

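send_rows --motion '[[[0.1,-0.25,-1.5],0,0.5],[[0.1,-0.25,-3],0,0.5],[[0.1,-0.25,-3.8],0,0.5],[[0.1,-0.25,-3.8],0,0],[[0.1,-0.25,-3.8],0,0]]'

```text
clock: 44.8
tool_pos: [0.5728, -0.3435, 0.0515]
tcp_rot: [-0.105, 0.101, -0.695, 0.704]
ft_force: [0.2, -0.1, -1.3]
gripper_width: 0.0244
```

send_rows --motion '[[[0,0,0],0,0],[[0,0,0],0,0],[[0,0,3],0,0],[[0,0,6],0,0],[[0,0,10],0,0]]'

```text
clock: 45.42
tool_pos: [0.572, -0.3429, 0.1513]
tcp_rot: [-0.104, 0.101, -0.696, 0.703]
ft_force: [-0.6, -0.5, -1.0]
gripper_width: 0.0239
```

```bash
python3 -c "
from find import *
st(.574,-.344,.050,-153)
o=snap('23');crop('side','23',350,190,470,310,5)
"
```

```text
t 45.42 p [ 0.572  -0.3429  0.1513] jaw -73.3 f [-0.6 -0.5 -1. ] tq [-0.01  0.02 -0.  ] w 0.0239 j [-0.64  0.35  1.56 -0.    1.22  0.64] down [ 0.005 -0.009 -1.   ]
need cm [  0.2   -0.11 -10.13] spin -1.391
```

View pics/crop_side23_350.png

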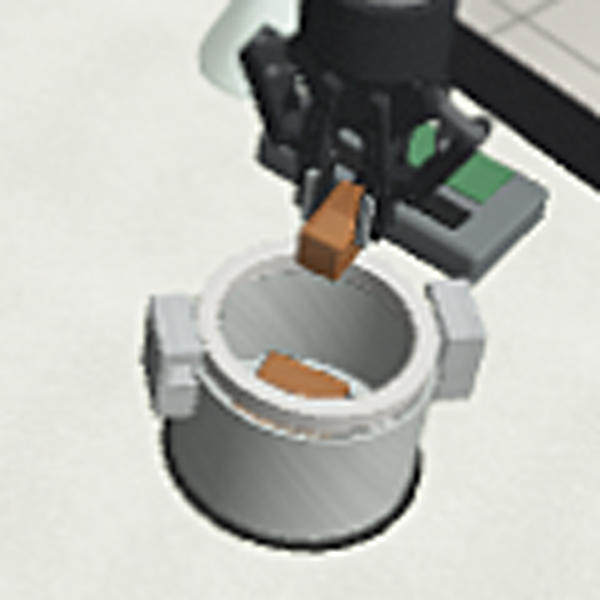

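```bash
python3 -c "
from find import *
im,d=load('top','13');P=cloud('top',d);q=(np.hypot(P[...,0]-.5735,P[...,1]+.3395)<.056)
h=cv2.cvtColor(im,cv2.COLOR_BGR2HSV);am=(h[...,1]>130)&(h[...,0]<20)
print(np.hypot(0,0))
for lo,hi in((.047,.07),(.015,.043)):
  v,u=np.nonzero(q&(P[...,2]>lo)&(P[...,2]<hi)&(am|(im.max(2)<60)));X=P[v,u];print(len(X),X.mean(0).round(3),np.percentile(X[:,2],[10,50,90]).round(3));print(cv2.minAreaRect((X[:,:2]*1000).astype(np.float32)))
"
```

```text
0.0
230 [ 0.577 -0.342  0.058] [0.054 0.058 0.061]
((579.0679321289062, -344.28533935546875), (25.203231811523438, 67.4271240234375), 27.33765983581543)
52 [ 0.571 -0.332  0.032] [0.026 0.032 0.036]
((575.2571411132812, -336.28558349609375), (23.755268096923828, 62.65491485595703), 50.03810501098633)
```

send_rows --motion '[[[0,0,0],-0.18,0],[[0,0,0],-0.36,0],[[0,0,0],-0.54,0],[[0,0,0],-0.72,0],[[0,0,0],-0.9,0]]'

```text
clock: 46.15
tool_pos: [0.5758, -0.3457, 0.157]
tcp_rot: [0.213, -0.215, -0.666, 0.682]
ft_force: [-0.4, -0.6, -1.6]
gripper_width: 0.0243
```

send_rows --motion '[[[0,0,0],-0.16,0],[[-0.8,-0.3,0],-0.32,0],[[-1.6,-0.6,0],-0.486,0],[[-1.6,-0.6,-2],-0.486,0],[[-1.6,-0.6,-4],-0.486,0]]'

```text
clock: 46.78
tool_pos: [0.5594, -0.351, 0.1147]
tcp_rot: [0.371, -0.367, -0.595, 0.611]
ft_force: [0.9, 1.1, -1.6]
gripper_width: 0.0239
```

```bash
python3 -c "
from find import *
st(.5557,-.3487,.052,-152.7)
"
```

```text
t 46.77 p [ 0.5594 -0.351   0.1147] jaw -152.9 f [ 0.9  1.1 -1.6] tq [ 0.05 -0.02 -0.02] w 0.0239 j [-0.65  0.38  1.59 -0.03  1.17  2.02] down [-0.016 -0.017 -1.   ]
need cm [-0.37  0.23 -6.27] spin 0.004
```

send_rows --motion '[[[-0.35,0.2,-1],0,0],[[-0.35,0.2,-3],0,0],[[-0.35,0.2,-5],0,0],[[-0.35,0.2,-6],0,0],[[-0.35,0.2,-6],0,0]]'

```text
clock: 47.4
tool_pos: [0.5552, -0.3485, 0.0532]
tcp_rot: [0.371, -0.366, -0.595, 0.611]
ft_force: [0.8, -1.0, -1.5]
gripper_width: 0.0239
```

```bash
python3 -c "
from find import *
st(.5557,-.3487,.052,-152.7)
o=snap('24');crop('side','24',350,190,470,310,5)
"
```

```text
t 47.4 p [ 0.5552 -0.3485  0.0532] jaw -152.9 f [ 0.8 -1.  -1.5] tq [-0.01  0.07  0.05] w 0.0239 j [-0.66  0.45  1.63 -0.03  1.07  2.03] down [-0.018 -0.016 -1.   ]
need cm [ 0.05 -0.02 -0.12] spin 0.004
```

View pics/crop_side24_350.png

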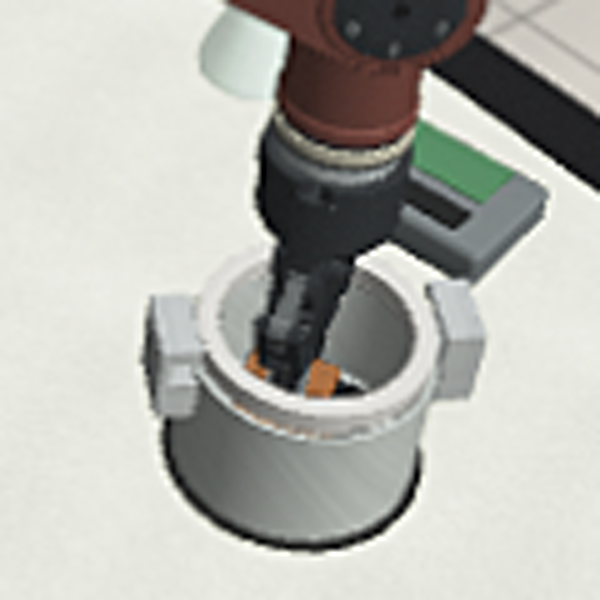

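Clear of the ring; release slightly and rise.

send_rows --motion '[[[0,0,0],0,0.38],[[0,0,0],0,0.38],[[0,0,0],0,0.38],[[0.4,0.2,3],0,0.38],[[0.4,0.2,8],0,0.38]]'

```text
clock: 48.12
tool_pos: [0.5588, -0.3459, 0.1332]
tcp_rot: [0.372, -0.365, -0.595, 0.611]
ft_force: [1.0, 0.1, -0.6]
gripper_width: 0.0324
```

send_rows --motion '[[[0,0,5],0.18,0.5],[[-2,4,6],0.36,0.5],[[-4,9,6],0.54,0.5],[[-6,14,6],0.72,0.5],[[-7,20,6],0.9,0.5]]'

```text
clock: 48.75
tool_pos: [0.488, -0.1448, 0.1936]
tcp_rot: [0.067, -0.069, -0.695, 0.712]
ft_force: [0.1, 0.0, 0.1]
gripper_width: 0.043
```

```bash
python3 -c "
from find import *
o=snap('25');st()
b=cv2.imread('pics/top25.png');a=cv2.imread('pics/side25.png')[230:310,370:460]
cv2.imwrite('pics/c25.png',np.hstack([cv2.resize(a,(400,400)),cv2.resize(b[110:205,400:500],(400,400))]))
P=cloud('top',o['top'][1]);q=(np.hypot(P[...,0]-.5735,P[...,1]+.3395)<.046);print(np.percentile(P[q][:,2],[50,80,90,95,98,100]))
P=cloud('side',o['side'][1]);q=(np.hypot(P[...,0]-.5735,P[...,1]+.3395)<.046);print(np.percentile(P[q][:,2],[50,80,90,95,98,100]))
"
```

```text
t 48.85 p [ 0.487  -0.1408  0.1929] jaw -101.0 f [ 1.  -1.   0.1] tq [-0.07 -0.01  0.06] w 0.0427 j [-0.41 -0.03  1.91 -0.02  1.25  1.36] down [-0.002 -0.021 -1.   ]
[0.03187967 0.05736593 0.05917384 0.06039787 0.06136267 0.06422135]
[0.05851143 0.0602875  0.06136374 0.06173414 0.06244122 0.06384231]
```

View pics/c25.png

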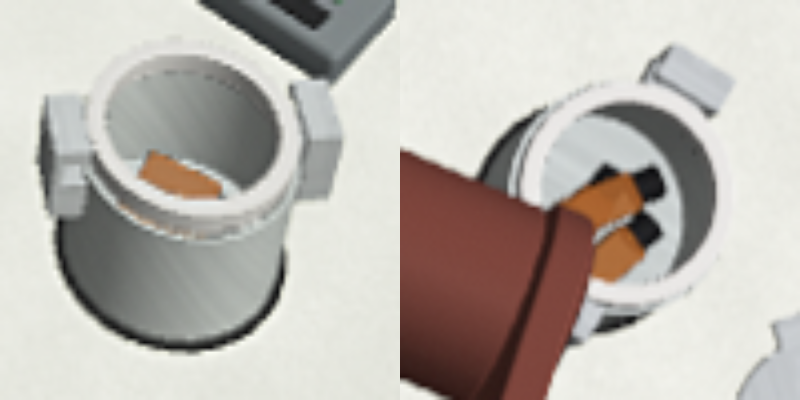

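```bash
python3 -c "
from find import *
o=load('top','25')
pr('bar',rects(*o,.04,.07,(460,160,570,270),zp=.05));pr('disc',rects(*o,.007,.024,(460,160,570,270),zp=.014))
pr('claw',rects(*o,.1098,.118,(400,100,500,200),zp=.112))
st(.43,-.4993,.15,-73)
b=cv2.imread('pics/top25.png');cv2.imwrite('pics/l25.png',cv2.resize(b[170:260,460:560],None,fx=5,fy=5))
"
```

```text
bar mean [ 0.432  -0.4939] ax -162.7 rect [ 432.2 -493.8] [80.1 19.4] 16.6 233
disc mean [ 0.5584 -0.3952] ax 164.3 rect [ 556.1 -393.9] [29.1 40.4] 88.6 86
disc mean [ 0.432  -0.4935] ax -162.4 rect [ 432.1 -494.7] [128.  127.5] 62.0 1688
claw mean [ 0.6398 -0.3817] ax 55.3 rect [ 639.4 -381.8] [43.8 24. ] 54.9 173
claw mean [ 0.4996 -0.3122] ax 157.9 rect [ 499.9 -313. ] [11.9 26. ] 68.4 46
t 48.85 p [ 0.487  -0.1408  0.1929] jaw -101.0 f [ 1.  -1.   0.1] tq [-0.07 -0.01  0.06] w 0.0427 j [-0.41 -0.03  1.91 -0.02  1.25  1.36] down [-0.002 -0.021 -1.   ]
need cm [ -5.7  -35.85  -4.29] spin 0.488
```

View pics/l25.png

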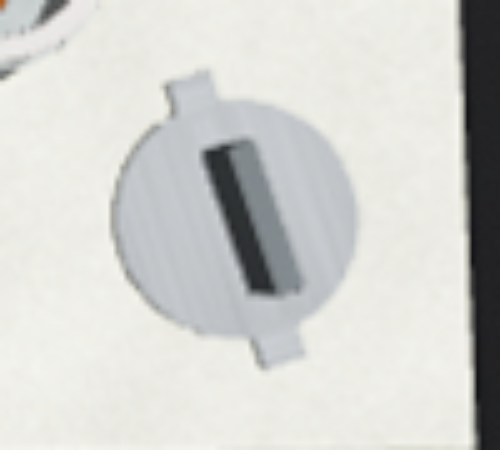

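send_rows --motion '[[[-1,-5.5,0],0.1,0.9],[[-2,-11,0],0.2,0.9],[[-3,-16.5,0],0.3,0.9],[[-4,-22,0],0.4,0.9],[[-5,-27.5,0],0.488,0.9]]'

```text
clock: 49.48
tool_pos: [0.4365, -0.4185, 0.1933]
tcp_rot: [-0.107, 0.103, -0.691, 0.707]
ft_force: [-0.1, -0.1, 0.5]
gripper_width: 0.077
```

```bash
python3 -c "
from find import *
st(.431,-.497,.09,-73)
"
```

```text
t 49.48 p [ 0.4365 -0.4185  0.1933] jaw -72.9 f [-0.1 -0.1  0.5] tq [ 0.06 -0.02  0.  ] w 0.077 j [-0.88  0.17  1.69 -0.01  1.25  0.4 ] down [ 0.009 -0.021 -1.   ]
need cm [ -0.55  -7.85 -10.33] spin -0.002
```

send_rows --motion '[[[-0.3,-4,-3],0,0.9],[[-0.5,-7.8,-7],0,0.9],[[-0.5,-7.8,-11],0,0.9],[[-0.5,-7.8,-13],0,0.9],[[-0.5,-7.8,-13],0,0.9]]'

```text
clock: 50.1
tool_pos: [0.4305, -0.4952, 0.0613]
tcp_rot: [-0.106, 0.104, -0.693, 0.706]
ft_force: [0.0, -0.4, 1.0]
gripper_width: 0.0774
```

```bash
python3 -c "
from find import *
st(.431,-.497,.0105,-73)
o=snap('26');crop('side','26',360,290,480,380,5)
"
```

```text
t 50.1 p [ 0.4305 -0.4952  0.0613] jaw -72.9 f [ 0.  -0.4  1. ] tq [ 0.06 -0.03 -0.03] w 0.0774 j [-0.96  0.42  1.65 -0.01  1.05  0.32] down [ 0.007 -0.018 -1.   ]
need cm [ 0.05 -0.18 -5.08] spin -0.001
```

View pics/crop_side26_360.png

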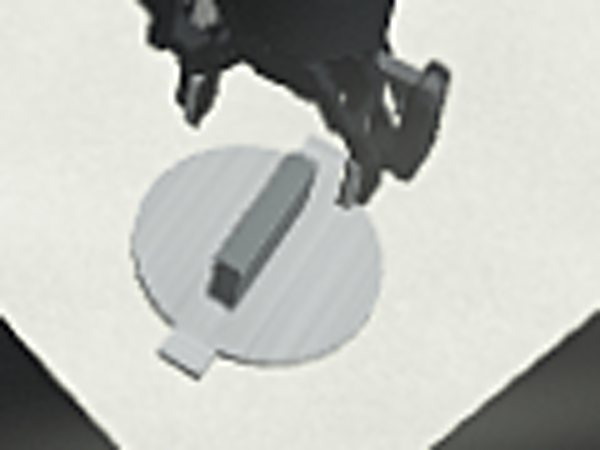

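send_rows --motion '[[[0,-0.1,-2],0,0.9],[[0,-0.1,-4],0,0.9],[[0,-0.1,-5],0,0.9],[[0,-0.1,-5.1],0,0.9],[[0,-0.1,-5.1],0,0.3]]'

```text
clock: 50.82
tool_pos: [0.4325, -0.4984, 0.0138]
tcp_rot: [-0.108, 0.103, -0.691, 0.708]
ft_force: [-0.5, 0.2, 0.9]
gripper_width: 0.0604
```

send_rows --motion '[[[0,0,0],0,0],[[0,0,0],0,0],[[0,0,0],0,0],[[0,0,0],0,0],[[0,0,0],0,0]]'

```text
clock: 51.45
tool_pos: [0.433, -0.4991, 0.0149]
tcp_rot: [-0.108, 0.103, -0.69, 0.708]
ft_force: [0.2, -0.1, 4.6]
gripper_width: 0.0142
```

```bash
python3 -c "
from find import *
st(.431,-.497,.0105,-73)
"
```

```text
t 51.45 p [ 0.433  -0.4991  0.0149] jaw -72.9 f [ 0.2 -0.1  4.6] tq [0.2  0.06 0.03] w 0.0142 j [-0.96  0.49  1.66 -0.01  0.97  0.32] down [ 0.011 -0.025 -1.   ]
need cm [-0.2   0.21 -0.44] spin -0.002
```

send_rows --motion '[[[0,0,2],0,0],[[0,0,6],0,0],[[0,0,11],0,0],[[0,0,16],0,0],[[0,0,17],0,0]]'

```text
clock: 52.08
tool_pos: [0.4346, -0.5013, 0.1901]
tcp_rot: [-0.109, 0.101, -0.687, 0.711]
ft_force: [0.1, -0.7, -1.6]
gripper_width: 0.0142
```

```bash
python3 -c "
from find import *
st(.5745,-.3397,.18,-73)
"
```

```text
t 52.08 p [ 0.4346 -0.5013  0.1901] jaw -72.9 f [ 0.1 -0.7 -1.6] tq [-0.03 -0.02 -0.  ] w 0.0142 j [-0.96  0.29  1.56 -0.    1.26  0.31] down [ 0.017 -0.032 -0.999]
need cm [13.99 16.16 -1.01] spin -0.002
```

send_rows --motion '[[[3.5,4,0],0,0],[[7,8,0],0,0],[[10.5,12,0],0,0],[[14,16.1,0],0,0],[[14,16.1,0],0,0]]'

```text
clock: 52.7
tool_pos: [0.5754, -0.3352, 0.1865]
tcp_rot: [-0.11, 0.104, -0.689, 0.709]
ft_force: [-0.7, -1.2, -4.1]
gripper_width: 0.0144
```

```bash
python3 -c "
from find import *
o=snap('27');crop('side','27',350,180,470,300,5)
st(.5745,-.3397,.135,-73)
"
```

```text
t 52.8 p [ 0.5734 -0.3388  0.1871] jaw -72.8 f [-0.5 -0.1 -4.3] tq [-0.04  0.04  0.01] w 0.0144 j [-0.63  0.3   1.55 -0.02  1.26  0.64] down [ 0.012 -0.03  -0.999]
need cm [ 0.11 -0.09 -5.21] spin -0.004
```

View pics/crop_side27_350.png

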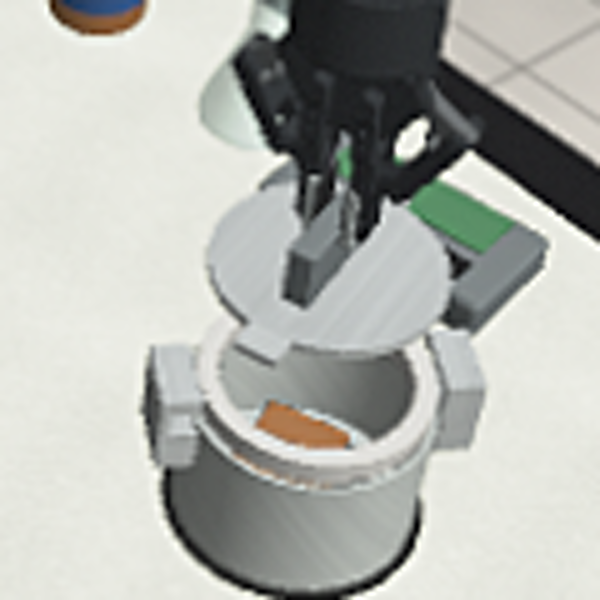

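send_rows --motion '[[[0.1,-0.1,-2],0,0],[[0.1,-0.1,-4],0,0],[[0.1,-0.1,-5.5],0,0],[[0.1,-0.1,-6.3],0,0],[[0.1,-0.1,-6.3],0,0]]'

```text
clock: 53.42
tool_pos: [0.5737, -0.3396, 0.1229]
tcp_rot: [-0.108, 0.104, -0.689, 0.71]
ft_force: [0.1, 0.7, -2.6]
gripper_width: 0.0144
```

```bash
python3 -c "
from find import *
st(.5745,-.3397,.113,-73)
"
```

```text
t 53.42 p [ 0.5737 -0.3396  0.1229] jaw -72.8 f [ 0.1  0.7 -2.6] tq [0.07 0.04 0.  ] w 0.0144 j [-0.63  0.37  1.59 -0.02  1.16  0.65] down [ 0.011 -0.028 -1.   ]
need cm [ 0.08 -0.01 -0.99] spin -0.004
```

send_rows --motion '[[[0,0,-0.4],0,0],[[0,0,-0.8],0,0],[[0,0,-1.1],0,0],[[0,0,-1.1],0,0],[[0,0,-1.1],0,0]]'

```text
clock: 54.05
tool_pos: [0.5744, -0.3407, 0.1133]
tcp_rot: [-0.108, 0.103, -0.688, 0.71]
ft_force: [0.1, -2.0, 0.8]
gripper_width: 0.0143
```

```bash
python3 -c "
from find import *
st(.5745,-.3397,.113,-73)
o=snap('28');crop('side','28',350,200,470,310,5)
P=cloud('side',o['side'][1]);
print(proj('side',[[.53,-.36,.112]]))
v,u=np.nonzero((np.hypot(P[...,0]-.5735,P[...,1]+.3395)<.062)&(P[...,2]>.09)&(P[...,2]<.125));X=P[v,u]
A=np.c_[X[:,:2]-[.5735,-.3395],np.ones(len(X))];
for _ in range(5):
  c=np.linalg.lstsq(A,X[:,2],rcond=None)[0];k=abs(A@c-X[:,2])<.004;A,X=A[k],X[k]
print('plane',c.round(4),len(X))
"
```

```text
t 54.05 p [ 0.5744 -0.3407  0.1133] jaw -72.8 f [ 0.1 -2.   0.8] tq [-0.21  0.2  -0.02] w 0.0143 j [-0.63  0.38  1.6  -0.02  1.14  0.65] down [ 0.012 -0.031 -0.999]
need cm [ 0.01  0.1  -0.03] spin -0.003
[[405.58125299 264.06504385]]
plane [0.0038 0.002  0.1134] 852
```

View pics/crop_side28_350.png

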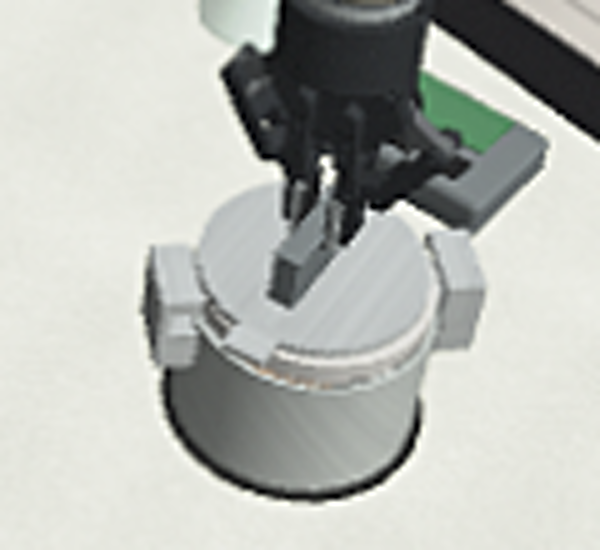

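send_rows --motion '[[[0,0.05,-0.4],0,0],[[0,0.05,-0.8],0,0],[[0,0.05,-1.2],0,0],[[0,0.05,-1.35],0,0],[[0,0.05,-1.35],0,0]]'

```text
clock: 54.78
tool_pos: [0.5747, -0.3408, 0.1009]
tcp_rot: [-0.109, 0.103, -0.687, 0.711]
ft_force: [-2.7, -0.9, 6.9]
gripper_width: 0.0143
```

```bash
cat >> find.py <<'E'
def discplane(o,dz=(.085,.13)):
    P=cloud('side',o['side'][1])
    v,u=np.nonzero((np.hypot(P[...,0]-.5735,P[...,1]+.3395)<.06)&(P[...,2]>dz[0])&(P[...,2]<dz[1]));X=P[v,u]
    A=np.c_[X[:,:2]-[.5735,-.3395],np.ones(len(X))]
    for t in (.01,.006,.004,.004,.004):
        c=np.linalg.lstsq(A,X[:,2],rcond=None)[0];k=abs(A@c-X[:,2])<t;A,X=A[k],X[k]
    print('disc slope/height',c.round(4),len(X))
E
python3 -c "
from find import *
st(.5745,-.3397,.113,-73)
o=snap('29');discplane(o)
"
```

```text
t 54.77 p [ 0.5747 -0.3408  0.1009] jaw -72.8 f [-2.7 -0.9  6.9] tq [-0.1   0.54  0.12] w 0.0143 j [-0.63  0.39  1.61 -0.02  1.12  0.65] down [ 0.013 -0.032 -0.999]
need cm [-0.02  0.11  1.21] spin -0.004
disc slope/height [-0.0034  0.0069  0.1009] 782
```

send_rows --motion '[[[-0.05,0.05,-0.18],-0.15,0],[[-0.05,0.05,-0.18],-0.3,0],[[-0.05,0.05,-0.18],-0.45,0],[[-0.05,0.05,-0.18],-0.6,0],[[-0.05,0.05,-0.18],-0.75,0]]'

```text
clock: 55.5
tool_pos: [0.5757, -0.3405, 0.1009]
tcp_rot: [0.16, -0.159, -0.677, 0.701]
ft_force: [-0.9, -1.6, 8.1]
gripper_width: 0.0141
```

```bash
python3 -c "
from find import *
st(.5737,-.3400,.1009,-123)
o=snap('30');discplane(o);crop('side','30',350,200,470,310,5)
"
```

```text
t 55.5 p [ 0.5757 -0.3405  0.1009] jaw -116.0 f [-0.9 -1.6  8.1] tq [0.11 0.1  0.15] w 0.0141 j [-0.62  0.4   1.59 -0.04  1.14  1.42] down [-0.009 -0.033 -0.999]
need cm [-0.2   0.05  0.  ] spin -0.121
disc slope/height [0.0007 0.0096 0.1012] 700
```

View pics/crop_side30_350.png

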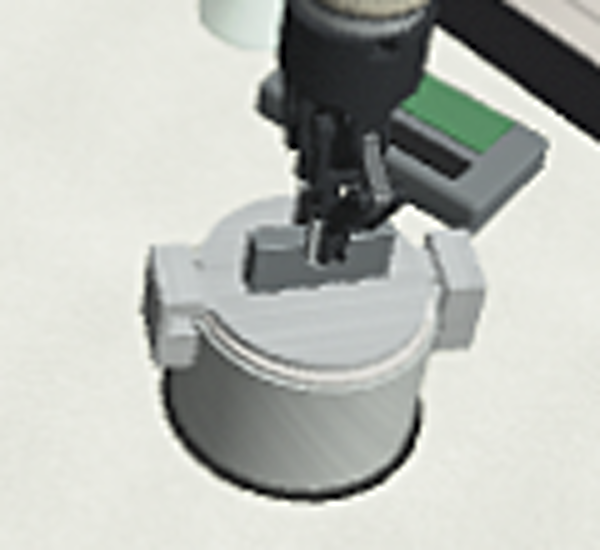

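Turning under the claws. On to the stop, about 0.12 more plus a little.

send_rows --motion '[[[-0.1,0,-0.2],-0.07,0],[[-0.1,0,-0.2],-0.13,0],[[-0.1,0,-0.2],-0.16,0],[[-0.1,0,-0.2],-0.16,0],[[-0.1,0,-0.2],-0.16,0]]'

```text
clock: 56.22
tool_pos: [0.5751, -0.3418, 0.1006]
tcp_rot: [0.213, -0.211, -0.662, 0.687]
ft_force: [-3.7, -2.5, 7.8]
gripper_width: 0.0142
```

```bash
python3 -c "
from find import *
st(.5737,-.3400,.1009,-123)
o=snap('31');discplane(o)
"
```

```text
t 56.23 p [ 0.5751 -0.3418  0.1006] jaw -125.0 f [-3.7 -2.5  7.8] tq [-0.16  0.56  0.55] w 0.0142 j [-0.62  0.41  1.59 -0.04  1.14  1.57] down [-0.014 -0.034 -0.999]
need cm [-0.14  0.18  0.03] spin 0.034
disc slope/height [-0.0013  0.0018  0.1008] 664
```

send_rows --motion '[[[-0.1,0.1,0.1],0,0],[[-0.1,0.1,0.3],0,0],[[-0.1,0.1,0.5],0,0],[[-0.1,0.1,0.6],0,0],[[-0.1,0.1,0.6],0,0]]'

```text
clock: 56.95
tool_pos: [0.5743, -0.3417, 0.1066]
tcp_rot: [0.213, -0.212, -0.661, 0.688]
ft_force: [-0.8, -5.0, 2.5]
gripper_width: 0.0144
```

```bash
python3 -c "
from find import *
st(.5737,-.3400,.1069,-123)
o=snap('32');discplane(o);crop('side','32',350,200,470,310,5)
"
```

```text
t 56.95 p [ 0.5743 -0.3417  0.1066] jaw -125.0 f [-0.8 -5.   2.5] tq [-0.67  0.04  0.35] w 0.0144 j [-0.62  0.4   1.59 -0.04  1.15  1.57] down [-0.013 -0.035 -0.999]
need cm [-0.06  0.17  0.03] spin 0.034
disc slope/height [0.0044 0.004  0.1069] 676
```

View pics/crop_side32_350.png

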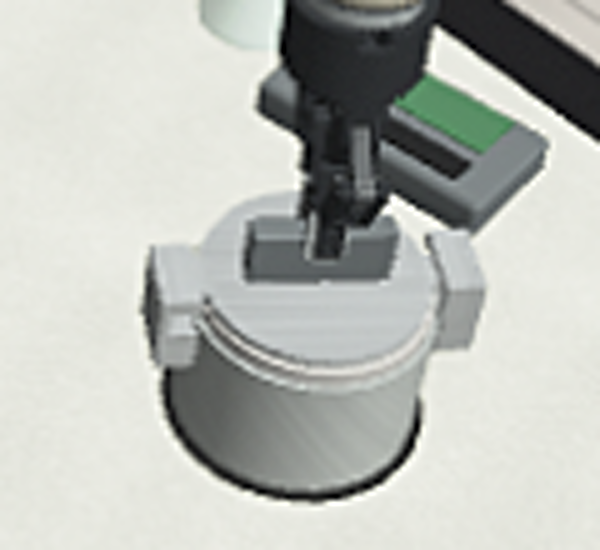

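send_rows --motion '[[[0,0,0],0,0.8],[[0,0,0],0,0.8],[[0,0,0],0,0.8],[[0,0,0],0,0.8],[[0,0,2],0,0.8]]'

```text
clock: 57.68
tool_pos: [0.5727, -0.3403, 0.1247]
tcp_rot: [0.215, -0.21, -0.662, 0.687]
ft_force: [-1.0, -0.1, -0.1]
gripper_width: 0.0683
```

send_rows --motion '[[[0,0,5],0,0.8],[[0,0,10],0,0.8],[[-3,5,12],0.1,0.8],[[-6,10,12],0.2,0.8],[[-9,15,12],0.3,0.8]]'

```text
clock: 58.3
tool_pos: [0.4826, -0.1894, 0.2473]
tcp_rot: [0.107, -0.109, -0.686, 0.712]
ft_force: [0.9, 0.0, 0.4]
gripper_width: 0.0682
```

send_rows --motion '[[[0,6,2],0.1,0.8],[[0,12,2],0.2,0.8],[[0,18,2],0.3,0.8],[[0,20,2],0.3,0.8],[[0,20,2],0.3,0.8]]'

```text
clock: 58.92
tool_pos: [0.4829, 0.0119, 0.269]
tcp_rot: [-0.002, -0.005, -0.694, 0.72]
ft_force: [-0.4, -0.3, 0.3]
gripper_width: 0.0682
```

```bash
python3 -c "
from find import *
st()
o=snap('33');discplane(o);t=o['top']
pr('bar',rects(*t,.13,.16,(400,100,500,200),zp=.142));pr('claw',rects(*t,.1098,.118,(400,100,500,200),zp=.112));pr('disc',rects(*t,.1,.1085,(400,100,500,200),zp=.106))
b=cv2.imread('pics/top33.png');a=cv2.imread('pics/side33.png')[230:310,370:460]
cv2.imwrite('pics/c33.png',np.hstack([cv2.resize(a,(400,400)),cv2.resize(b[110:205,400:500],(400,400))]))
"
```

```text
t 58.92 p [0.4829 0.0119 0.269 ] jaw -90.2 f [-0.4 -0.3  0.3] tq [ 0.03  0.04 -0.01] w 0.0682 j [-0.1  -0.15  1.87 -0.04  1.4   1.48] down [ 0.011 -0.037 -0.999]
disc slope/height [0.0042 0.0064 0.107 ] 720
bar mean [ 0.5734 -0.3376] ax 145.5 rect [ 573.5 -337.5] [17.  81.7] 55.4 250
claw mean [ 0.64   -0.3818] ax 57.9 rect [ 640.2 -381.9] [44.2 23.8] 57.7 172
claw mean [ 0.5074 -0.2983] ax 56.5 rect [ 507.2 -298.2] [43.9 23.5] 58.0 171
disc mean [ 0.5728 -0.3382] ax 53.5 rect [ 573.3 -338.3] [128.  129.2] 11.5 1839
```

View pics/c33.png

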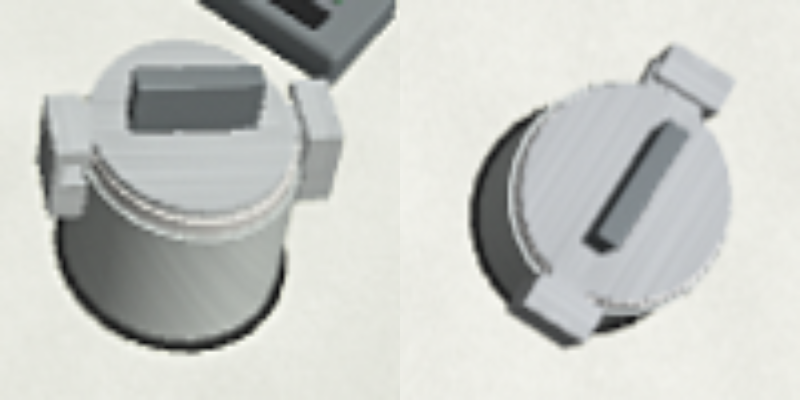

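View pics/top33.png

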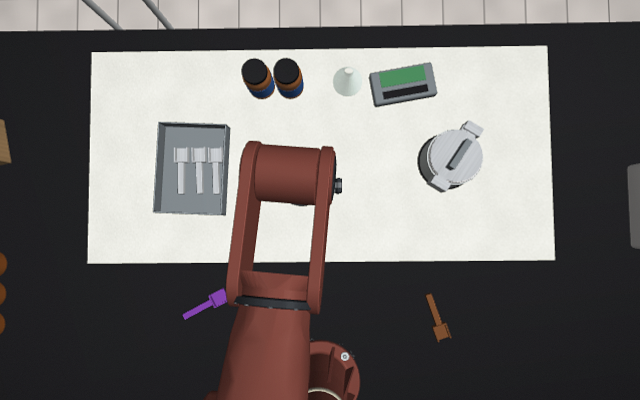

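```bash
python3 -c "
from station import r
print(r.close_job())"
```

```text
the job is handed in; nothing more can be done
None
```

The job is handed in at about 59 s. The lid came off and was set aside. All three vials went into the canister and all three scoops into the wash tray. The lid is back on, pressed and turned clockwise to the stops.

**Last checks**
- **Lid height:** the disc measures 107.0 mm, the same as before I opened it, and it lies level.
- **Lid angle:** it is about 0.04 rad from the line between the claws, against 0.06 rad allowed. It started at about 0.02 rad. A 0.55 N m reaction at the end of the turn showed the ears against the stops.
- **Contents:** the last view before closing showed all three vials in the canister, nothing above about 64 mm. The final view shows the three scoops in the tray.
- **Bystanders:** the jars, flask, meter and the brown and purple look-alikes look unmoved in the final view. I did not measure them.

**What went wrong or disagreed**
- **Height reading:** the fingertips sit 1 to 2 cm higher than the reported tool height suggests, so my first two grasps closed above a vial without touching it. I corrected for that.
- **Knocked vial:** one vial was knocked aside during the run, and I found it again before picking it up.
- **Stacked vials:** the third vial first landed on top of the other two, at about 85 mm, too high for the lid. I lifted it and set it down beside them.
- **Lid position:** camera and arm disagreed by about 5 mm on where the lid lay on the bench.
- **Tool tilt:** the tool drifted to about 2° of tilt by the end.

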